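Take the polished lampshade off the turntable: left-hand nut and C-washer

ROBOT

A 6-joint arm with a two-finger parallel gripper is mounted at the origin on the work surface. World frame = base frame: x ahead of the robot, y to its left, z up, the work surface at z = 0. Lengths are in mm, angles in rad, forces in N, time in s.
With the tool pointing down it reaches from about 350 to 875 mm from the base axis. Payload 4.2 kg.
Tool frame: the origin (TCP) lies midway between the tips of the shut fingers; the grasp point (between the pads) lies 19 mm behind it; z points along the fingers, y is the direction in which the jaws open and shut (so a half turn about z gives the same grasp; the last joint's range is limited). The gripper opens to 85 mm and grips with 20 to 120 N. Pads are 22 mm wide; open, the fingers measure 114 mm over their backs; the gripper's body (76 mm by 85 mm) begins 54 mm behind the grasp point. The pads swing forward as they close: fully open they stand 13 mm farther back than shut.
Start: joints at [1.415, 0.385, 0.008, 0, -1.194, -0.259], TCP at [251.846, 571.99, 231.312] pointing down, gripper open.
Joint ranges: [-3.14, 3.14], [-1.21, 2.06], [-1.07, 1.41], [-3.16, 2.05], [-2.99, -0.16], [-3.1, 3.1]. Speed limits (rad/s): [2.79, 2.79, 3.14, 3.14, 3.14, 3.14].

INTERFACE

Orientations are given as a unit quaternion [x, y, z, w].
In Python, from bench import arm gives the robot as it stands. The module is installed in compiled form; this text tells all that it offers.
- The arm moves only by the tool drive_tool, never from a script. Its argument "moves" is a list that holds one entry, the list of rows, each a list of 7 numbers: the opening, from 0 (shut) to 1 (fully open), then the shift along the tool's x, y, z in m, then the turn, a rotation vector about the tool's x, y, z in rad. In form: [[[hand, dx, dy, dz, wx, wy, wz], ...]]. A call has 1 to 20 rows; each row shifts and turns the pose as measured when the row begins, along the tool's axes as they then stand; what a row does not reach is not made up. A row lasts 1/10 s, in which the tool goes at most 50 mm and 8.59 degrees, less where a joint would pass 70% of its speed; a pose out of reach is approached as far as the arm can. A call with a gripper value outside its range is refused whole. The fingers move at their own pace and stop on an object; the grip force is fixed at half the most. Time passes only in rows, so rows that do not move let the fingers close. It gives the time, the measured TCP pose, the force and the opening at its end, in the units of the state.
- arm.read_state(): the state, without advancing time (a new reading comes with each control period).
- arm.get_image(name): name is "side" or "top"; returns (picture, depth): 420x560x3 uint8, red, green, blue; 420x560 float32, mm along the optical axis (not along the pixel's ray), 0 where there is no reading.
- arm.camera_params(name): a dict with "fov_y" (degrees; the focal length in pixels is half the picture's height over the tangent of half this angle, whatever the lens; pixels are square), "cx", "cy" (the principal point, pixels), "world_from_camera" (4x4, takes a point from camera to world coordinates). Camera axes: x right, y down, z forward; pixel columns grow to the right and rows downward; lengths in mm; the calibration is good to about 2 mm. A picture is of the moment at which its call begins. camera_params takes no time and is no camera call.
- arm.job_done(): hands the job in, once; it reports no verdict.
The state is a dict: "clock": time; "joints": joint angles; "joint_vel": joint speeds; "joint_efforts": joint torques, N m; "position": TCP position; "ee_rot": TCP orientation; "contact_force": force on the tool from outside, world axes, zero at the start; "wrist_torque": the same for the moment, N m; "gripper_width": finger opening in mm.
Only numpy, scipy, OpenCV 4.12 (cv2) and the standard library are available. Lean on these libraries where they do the work, as an engineer would, in place of code of your own. Each camera call takes 0.05 s, during which the arm holds its last target.

TASK

Take the copper lampshade off the polishing turntable: its spindle nut has a left-hand thread, so loosen it by turning it clockwise, far enough for its nose to rise clear of the slotted washer (it stays on its stud). Draw the washer out sideways by its tab, easing it along the stud by feel without letting it bind hard on stud or nut, and lay it flat in the aluminium tray. Then hold the shade lightly by its thin neck, lift it straight up over the nut without pushing it against the machine, and feel it down onto the felt pad so that it lands gently, upright in the middle, leaving everything else on the bench where it is.

Things in the scene. Friction and masses are not known exactly. Their poses are not given: they have to be found in the camera images.
- polisher: bench polishing turntable, fixed: round grey cast body 204 mm across, with a steel faceplate and an upright spindle whose lock is pushed in (it does not turn). Origin: on the spindle axis at bench level, z up. The shade hangs on the spindle's 47 mm hub, 150 mm above the bench; a register 40 mm across and 2 mm high centres it. Above the hub stands a 16 mm left-hand threaded stud up to 199 mm.
- stud (a point): point on the spindle axis at the height of the top face of the shade's collar while the shade sits on the machine (153 mm above the bench); it stays with the machine.
- nut_top (a point): centre of the top face of the left-hand nut. Plain steel hexagon, 30 mm across flats, 22 mm high, on the stud above the washer; flats face the nut's own +x and -x and every 60 degrees on (the point's axes turn with the nut). Below the hexagon is a round nose, 24 mm across and 2 mm high, which sits in a recess in the washer while the nut is tight. A keeper pin in the stud stops it from coming off.
- nut (a joint): turn of the nut in rad: near 0 when tight (0 to 0.3 at the start), growing as it is turned CLOCKWISE seen from above, which loosens it (left-hand thread) and raises it 6 mm per full turn (0.95 mm per rad); stop at 6.28. The nose is clear of the washer from about 2.2. Anticlockwise tightens it. It turns with a steady drag of about 0.25 N m and stays where it is left.
- washer: slotted C-washer (horseshoe washer), plain steel, 6 mm thick, 53 mm across, 0.12 kg, lying on the shade's collar around the stud, held there by the nut's nose. Origin: centre of its round part at its underside (on the stud axis while in place). A tab sticks out along its +x; the slot, 18 mm wide (1 mm clear of the stud each side), opens to -x. It slides out along +x, tab first, and is clear of stud and nut after 45 mm.
- washer_tab (a point): middle of the free part of the washer's tab, 46 mm along +x from the washer's centre and 3 mm above its underside. The tab is 14 mm wide (across y) and 6 mm thick and ends 62 mm from the centre; nothing is near it or within 20 mm below it.
- shade: lampshade: domed copper skirt 170 mm across, 66 mm high in all, 0.3 to 0.55 kg, with a straight neck 56 mm across on top (its top 26 mm stand above the dome). Closed at the top by a 3 mm collar with a 42 mm hole (1 mm clear of the register), through which the nut passes with 3 mm to spare all round once the washer is out. Origin: centre of the rim's plane, z up the axis.
- shade_collar (a point): centre of the top face of the shade's collar, 66 mm above its rim. The neck is thin soft copper that dents if a finger presses with more than 20 N or so; closing the fingers off-centre pushes the shade against the register. The collar is 56 mm across like the neck.
- tray: shallow aluminium parts tray, fixed, 150 mm (its x) by 180 mm (its y), 22 mm high, 3 mm walls and floor. Origin: centre of its underside. Left or right of the machine.
- pad: square felt-covered board, fixed, 220 mm a side, 10 mm thick; on the other side of the machine from the tray. Origin: centre of its underside.
- pad_top (a point): centre of the pad's top face, 10 mm above the bench.
- hammer: planishing hammer lying at the back of the bench, to be left alone.
- mallet: wooden mallet lying on the left of the bench, to be left alone.
- brush: brush lying between the robot and the machine, to be left alone.
- polish_jar: jar of polish, 68 mm across and 75 mm high, back left of the machine, to be left alone.
- bowl: copper bowl, 110 mm across and 50 mm high, back right of the machine, to be left alone.
- beaker: brass beaker, 68 mm across and 85 mm high, on the right of the bench, to be left alone.
- spacer: plain steel ring, 48 mm across and 10 mm high, on the bench in front of the machine, to be left alone.
There are look-alikes about, which are no part of the job. Leave any pink or purple look-alike of the washer alone.

How it is judged:
By the outcome, as a careful person would: the job done as asked, in the order asked, and still so for the second after the job is handed in, with the robot touching nothing.
It also fails if it takes over 72 s, if anything falls off the work surface, if the arm or the gripper's body presses on something with over 40 N, if the wrist force passes 120 N, or if a joint passes its speed limit or range.

## Working session

There is one attempt and no reset: what is moved stays moved. The work goes in short steps, Python scripts to look and compute and a tool call to move; the robot and the scene stay as the last step left them, time stands still between calls to the robot, and variables do not carry over. Pictures are saved under pics/ and viewed, and the job is handed in when it is done.

Besides the shell and the picture viewer there is one more tool, called after "Request:" in YAML: its name, and indented under it one key for each argument. drive_tool: Moves the arm, as the interface text tells. Its arguments: {"type":"object","properties":{"moves":{"type":"array","items":{"type":"array","items":{"type":"array","items":{"type":"number"}}}}},"required":["moves"]}

```bash
mkdir -p pics; ls
cat > h.py <<'E'
import numpy as np,cv2
from bench import arm
def snap(n,f):
    im,d=arm.get_image(n); cv2.imwrite(f'pics/{f}.png',im[:,:,::-1]); np.save(f'pics/{f}.npy',d); return im,d
def crop(f,x0,y0,x1,y1,s):
    im=cv2.imread(f'pics/{f}.png')[y0:y1,x0:x1]; cv2.imwrite(f'pics/{f}_c{x0}_{y0}.png',cv2.resize(im,None,fx=s,fy=s,interpolation=cv2.INTER_CUBIC))
def foc(p): return 210/np.tan(np.radians(p['fov_y'])/2)
def w(n,u,v,z=None,d=None):
    p=arm.camera_params(n);f=foc(p);T=np.array(p['world_from_camera'])
    r=np.array([(u-p['cx'])/f,(v-p['cy'])/f,1.])
    if d is not None: return T[:3,:3]@(r*d)+T[:3,3]
    R=T[:3,:3]@r; return T[:3,3]+R*(z-T[2,3])/R[2]
def st():
    s=arm.read_state()
    for k,v in s.items(): print(k,np.round(v,3))
E
python3 - <<'E'
from h import *
st()
for n in('side','top'): print(n,arm.camera_params(n)); snap(n,n+'0')
E
```

```text
pics
clock 0.0
joints [ 1.415  0.386  0.007 -0.    -1.194 -0.259]
joint_vel [0.001 0.001 0.001 0.001 0.001 0.   ]
joint_efforts [-0.0000e+00 -3.9228e+01  1.8840e+01  4.1860e+00 -5.0000e-03 -0.0000e+00]
position [251.629 571.474 230.206]
ee_rot [ 0.979 -0.206 -0.     0.001]
contact_force [0.212 0.945 0.026]
wrist_torque [ 0.041 -0.043  0.069]
gripper_width 85.115
side {'fov_y': 54.55616231899654, 'cx': 278.63760388495024, 'cy': 214.6761488012351, 'world_from_camera': array([[ 7.75868806e-01, -4.74652524e-01,  4.15611090e-01,
        -2.37732295e+01],
       [-6.30881973e-01, -5.87827823e-01,  5.06405358e-01,
        -7.19500212e+02],
       [ 3.94118088e-03, -6.55105664e-01, -7.55526992e-01,
         1.25015702e+03],
       [ 0.00000000e+00,  0.00000000e+00,  0.00000000e+00,
         1.00000000e+00]])}
top {'fov_y': 54.34800507432063, 'cx': 275.47695671951635, 'cy': 215.3399601677705, 'world_from_camera': array([[-1.38718819e-02, -9.90315767e-01,  1.38138526e-01,
         4.15331313e+02],
       [-9.99837944e-01,  1.53232907e-02,  9.44893879e-03,
         8.18940034e+00],
       [-1.14741699e-02, -1.37985065e-01, -9.90367843e-01,
         1.28439855e+03],
       [ 0.00000000e+00,  0.00000000e+00,  0.00000000e+00,
         1.00000000e+00]])}
```

View pics/side0.png

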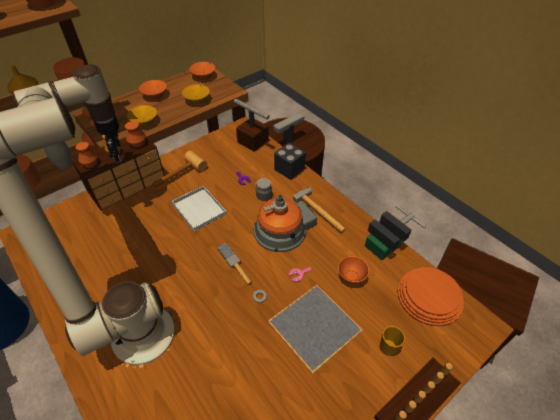

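View pics/top0.png

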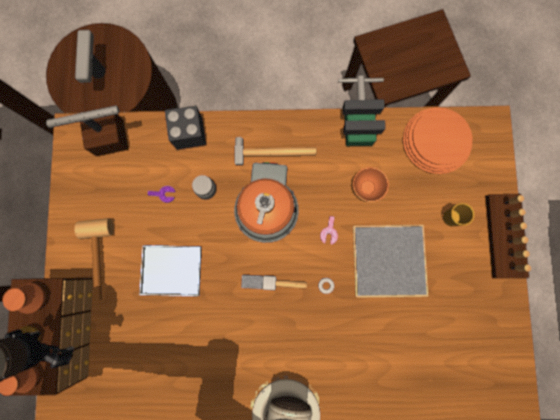

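The tray is on the left (170,271 in the top view), the pad on the right (390,261), and the machine at about (265,207). The washer tab points towards the robot. I'll zoom in next.

Run:
```python
from h import *
crop('top0',225,155,305,245,6.5)
crop('side0',240,180,320,255,7)
```

```text
(no output)
```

View pics/top0_c225_155.png

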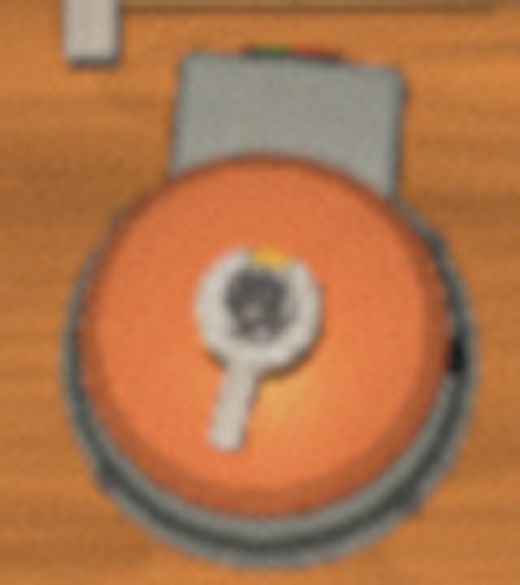

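View pics/side0_c240_180.png

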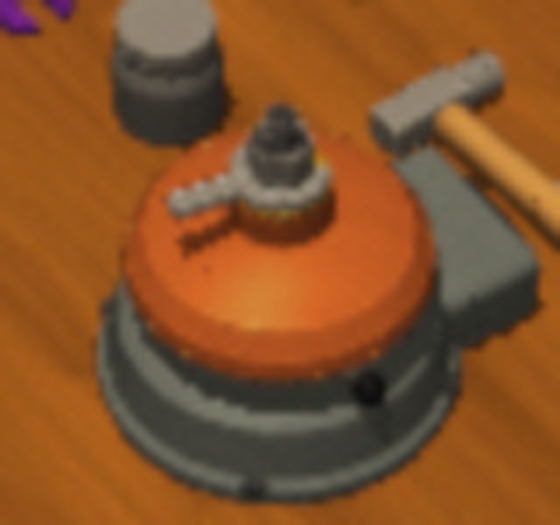

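Run:
```python
from h import *
c=lambda u,v:(225+u/6.5,155+v/6.5)
print('washer c',w('top',*c(259,311),z=159)); print('tabend',w('top',*c(226,447),z=159))
d=np.load('pics/top0.npy'); 
print(np.round(d[195:226,252:280:1]).astype(int))
P={}
for n in('top','side'):
    d=np.load(f'pics/{n}0.npy');v,u=np.indices(d.shape)
    p=arm.camera_params(n);f=foc(p);T=p['world_from_camera']
    X=np.stack([(u-p['cx'])/f*d,(v-p['cy'])/f*d,d],-1)@T[:3,:3].T+T[:3,3]
    P[n]=X; np.save(f'pics/{n}0_xyz.npy',X)
# dome fit circle by heights
from scipy.optimize import least_squares
c0=np.array(w('top',*c(259,311),z=159))
for n in P:
    X=P[n].reshape(-1,3);r=np.hypot(X[:,0]-c0[0],X[:,1]-c0[1])
    for lo,hi,rm in((153,170,45),(170,210,30),(105,122,100)):
        m=(X[:,2]>lo)&(X[:,2]<hi)&(r<rm)
        print(n,lo,hi,m.sum(),np.median(X[m],0),X[m].min(0),X[m].max(0))
    m=(X[:,2]>100)&(X[:,2]<126)&(r<100)
    Y=X[m]
    def res(q): return np.hypot(Y[:,0]-q[0],Y[:,1]-q[1])-(q[2]+q[3]*(Y[:,2]-110)+q[4]*(Y[:,2]-110)**2)
    s=least_squares(res,[c0[0],c0[1],70,0,0],loss='soft_l1');print(n,s.x,np.std(s.fun))
```

```text
washer c [607.96144132  48.10275398 159.        ]
tabend [549.39568526  62.77974053 159.        ]
[[1183 1181 1179 1180    0 1176 1143 1144 1145 1144 1124 1123 1118 1151
  1150 1148 1148 1152 1145 1178 1177 1176 1178 1180 1177 1179 1179 1175]
 [1180 1180 1177 1178 1179 1142 1145 1145 1141 1121 1118 1121 1107 1120
  1121 1124 1154 1146 1145 1145 1177 1178 1180 1175 1177 1180 1178 1179]
 [1183 1177 1179 1181 1175 1144 1146 1144 1121 1121 1100 1101 1106 1102
  1120 1122 1125 1141 1144 1141 1142 1174 1177 1178 1177 1177 1178 1175]
 [1178 1175 1175 1174 1149 1143 1145 1121 1119 1102 1103 1103 1106 1105
  1106 1117 1120 1143 1143 1142 1144 1178 1172 1175 1175 1179 1176 1178]
 [1179 1176 1177 1175 1142 1145 1116 1117 1116 1102 1101 1100 1101 1101
  1099 1115 1120 1119 1142 1142 1143 1142 1176 1175 1179 1173 1176 1176]
 [1174 1174 1178 1146 1140 1143 1120 1119 1122 1102 1101 1101 1099 1103
  1103 1113 1117 1120 1140 1141 1142 1142 1176 1174 1177 1171 1176 1174]
 [1176 1176 1175 1142 1140 1142 1142 1121 1119 1101 1104 1103 1099 1103
  1104 1118 1122 1119 1140 1139 1141 1142 1173 1174 1174 117
[... 3840 characters left out ...]
485 -29.25749036 105.03903753] [688.4695008  128.56630873 121.99903822]
top [ 6.10472262e+02  4.99785508e+01  7.51247941e+01 -1.09515201e+00
 -6.11892816e-02] 5.342035687638688
side 153 170 112 [597.58378149  43.19195889 160.26156125] [564.06636897  23.06822338 153.43316687] [638.69008887  77.89473202 169.75683533]
side 170 210 74 [606.88833698  46.04331011 183.80633725] [595.96787386  34.07997094 170.36388495] [626.04188876  64.1191932  203.75481621]
side 105 122 516 [582.54988156  14.02184305 115.84226488] [528.76553742 -31.85222196 105.00950349] [691.0200771  123.14058066 121.97831917]
side [ 6.12203492e+02  5.15587452e+01  7.63469523e+01 -9.80761308e-01
 -5.53637556e-02] 6.09348732772167
```

```bash
cat > fit.py <<'E'
from h import *
from scipy.optimize import minimize
import sys
tag=sys.argv[1]; ztop=float(sys.argv[2]); c0=np.array([609,49.])
S=4
for n in('top','side'):
    d=np.load(f'pics/{n}{tag}.npy');p=arm.camera_params(n);f=foc(p);T=p['world_from_camera']
    v,u=np.indices(d.shape)
    R=np.stack([(u-p['cx'])/f,(v-p['cy'])/f,np.ones_like(d)],-1)@T[:3,:3].T
    X=R*d[...,None]+T[:3,3]
    def plane(z,uu,vv):
        r=np.stack([(uu-p['cx'])/f,(vv-p['cy'])/f,np.ones_like(uu)],-1)@T[:3,:3].T
        return (T[:3,3]+r*((z-T[2,3])/r[...,2])[...,None])[...,:2]
    Q=plane(ztop,u.astype(float),v.astype(float))
    near=(np.hypot(*(Q-c0).transpose(2,0,1))<30)&(d>0)
    cls=(X[...,2]>ztop-5)[near].astype(float)
    stud=(X[...,2]>ztop+9)[near]
    uu,vv=u[near].astype(float),v[near].astype(float)
    off=[(a,b) for a in(-.375,-.125,.125,.375) for b in(-.375,-.125,.125,.375)]
    QS=np.stack([plane(ztop,uu+a,vv+b) for a,b in off])
    # stud occludes: ignore pixels of stud in side view beyond hexagon
    use=~stud if n=='side' else np.ones_like(stud)
    best=[]
    for th in np.radians(np.arange(0,60,3)):
        def cost(q,th=th):
            D=QS-q
            m=np.max([np.abs(D[...,0]*np.cos(th+k*np.pi/3)+D[...,1]*np.sin(th+k*np.pi/3)) for k in range(3)],0)
            ins=(1/(1+np.exp((m-15)/.5))).mean(0)
            return ((ins-cls)**2)[use].sum()
        r=minimize(cost,c0,method='Nelder-Mead');best.append((r.fun,np.degrees(th),*r.x))
    best.sort();print(n);[print(np.round(b,2)) for b in best[:8]]
E
python3 fit.py 0 181
python3 - <<'E'
from h import *
crop('top0',252,190,278,228,16)
E
```

```text
top
[  4.17  45.   610.46  50.08]
[  4.29  48.   610.52  50.1 ]
[  4.34  42.   610.43  50.1 ]
[  4.75  51.   610.56  50.11]
[  4.83  39.   610.42  50.13]
[  5.5   36.   610.44  50.15]
[  5.54  54.   610.58  50.12]
[  6.17  33.   610.49  50.15]
side
[  5.79  45.   610.94  49.95]
[  5.81  48.   610.95  49.97]
[  5.92  42.   610.99  49.86]
[  5.97  51.   610.94  49.96]
[  6.16  39.   611.09  49.85]
[  6.27  54.   611.02  50.07]
[  6.43  36.   611.29  49.98]
[  6.7   33.   611.47  50.05]
```

View pics/top0_c252_190.png

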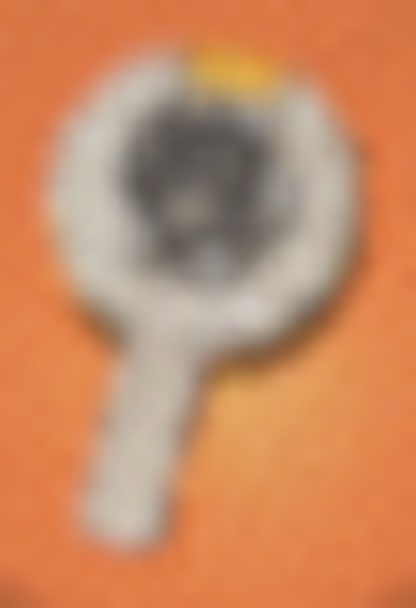

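```bash
cat > fitw.py <<'E'
from h import *
import sys
from scipy.optimize import minimize
def fitw(tag,zt,c0,th0,lo,hi,rad=75,cams=('top','side'),mask=None):
  for n in cams:
    d=np.load(f'pics/{n}{tag}.npy');p=arm.camera_params(n);f=foc(p);T=p['world_from_camera']
    v,u=np.indices(d.shape)
    def plane(z,uu,vv):
        r=np.stack([(uu-p['cx'])/f,(vv-p['cy'])/f,np.ones_like(uu)],-1)@T[:3,:3].T
        return (T[:3,3]+r*((z-T[2,3])/r[...,2])[...,None])[...,:2]
    R=np.stack([(u-p['cx'])/f,(v-p['cy'])/f,np.ones_like(d)],-1)@T[:3,:3].T
    Z=(R*d[...,None]+T[:3,3])[...,2]
    Q=plane(zt,u.astype(float),v.astype(float))
    near=(np.hypot(Q[...,0]-c0[0],Q[...,1]-c0[1])<rad)&(d>0)
    cls=((Z>lo)&(Z<hi))[near].astype(float)
    uu,vv=u[near].astype(float),v[near].astype(float)
    QS=np.stack([plane(zt,uu+a,vv+b) for a in(-.375,-.125,.125,.375) for b in(-.375,-.125,.125,.375)])
    sg=lambda x:1/(1+np.exp(-x/.5))
    def cost(q):
        D=QS-q[:2];c,s=np.cos(q[2]),np.sin(q[2]);x=D[...,0]*c+D[...,1]*s;y=-D[...,0]*s+D[...,1]*c
        disc=26.5-np.hypot(x,y); tab=np.minimum(np.minimum(7-abs(y),62-x),x)
        ins=sg(np.maximum(disc,tab)).mean(0)
        return ((ins-cls)**2).sum()
    b=min((minimize(cost,[*c0,th0+a],method='Nelder-Mead',options=dict(maxiter=2000)) for a in(-.1,0,.1)),key=lambda r:r.fun)
    print(n,np.round(b.fun,1),np.round(b.x[:2],2),np.degrees(b.x[2]).round(2),'tab46',np.round(b.x[:2]+46*np.array([np.cos(b.x[2]),np.sin(b.x[2])]),1))
if __name__=='__main__':
    fitw('0',159,(610.5,50),np.radians(166),154,250,cams=('top',))
    fitw('0',159,(610.5,50),np.radians(166),154,170,cams=('side',))
E
python3 fitw.py
python3 - <<'E'
from h import *
crop('top0',130,235,210,305,7)
crop('top0',345,215,435,305,6)
E
```

```text
top 19.9 [609.44  50.1 ] 165.02 tab46 [565.  62.]
side 52.6 [609.38  46.16] 157.91 tab46 [566.8  63.5]
```

View pics/top0_c130_235.png

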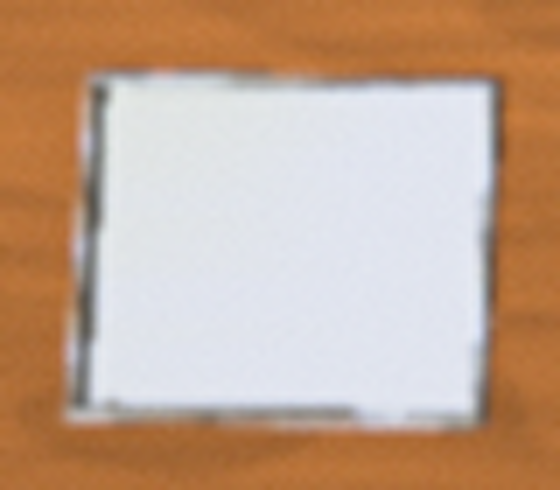

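View pics/top0_c345_215.png

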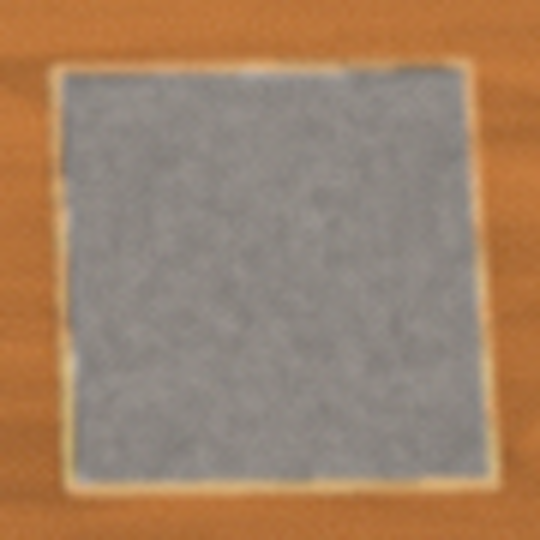

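Run:
```python
from h import *
T=np.array([w('top',130+u/7,235+v/7,z=22)for u,v in[(90,75),(500,80),(485,425),(68,418)]])
P=np.array([w('top',345+u/6,215+v/6,z=10)for u,v in[(52,64),(472,62),(497,487),(70,490)]])
for A in(T,P): print(np.round(A,1),A.mean(0),np.linalg.norm(np.roll(A,-1,0)-A,axis=1))
s=arm.read_state();from scipy.spatial.transform import Rotation as R
print(R.from_quat(s['ee_rot']).as_matrix().round(4))
```

```text
[[502.8 432.1  22. ]
 [498.  250.4  22. ]
 [348.4 255.2  22. ]
 [353.8 437.   22. ]] [425.74040085 343.67405477  22.        ] [181.77426517 149.68380565 181.91232821 149.14941864]
[[ 556.7 -223.7   10. ]
 [ 554.4 -441.8   10. ]
 [ 337.1 -440.6   10. ]
 [ 338.5 -224.1   10. ]] [ 446.69230258 -332.58122235   10.        ] [218.0956955  217.29602557 216.53285075 218.1935938 ]
[[ 9.151e-01 -4.032e-01 -7.000e-04]
 [-4.032e-01 -9.151e-01 -1.800e-03]
 [ 1.000e-04  1.900e-03 -1.000e+00]]
```

Request:
drive_tool:
  moves:
    - [[1,0.034,0.021,0,0,0,0],[1,0.034,0.021,0,0,0,0],[1,0.034,0.021,0,0,0,0],[1,0.034,0.021,0,0,0,0],[1,0.034,0.021,0,0,0,0],[1,0.034,0.021,0,0,0,0],[1,0.034,0.021,0,0,0,0],[1,0.034,0.021,0,0,0,0],[1,0.034,0.021,0,0,0,0],[1,0.034,0.021,0,0,0,0],[1,0.034,0.021,0,0,0,0],[1,0.034,0.021,0,0,0,0],[1,0.034,0.021,0,0,0,0],[1,0.034,0.021,0,0,0,0]]

```text
clock: 1.5
position: [575.6, 95.3, 224.9]
ee_rot: [0.979, -0.201, -0.003, 0.006]
contact_force: [-0.3, 0.1, -0.1]
gripper_width: 85.5
```

```bash
cat >> h.py <<'E'
from scipy.spatial.transform import Rotation as Ro
def rel(x,y,z,yaw):
    """yaw deg of tool y axis (mod 180 nearest)"""
    s=arm.read_state();M=Ro.from_quat(s['ee_rot']).as_matrix()
    cur=np.degrees(np.arctan2(M[1,1],M[0,1])); yaw=cur+((yaw-cur+90)%180-90)
    a=np.radians(yaw);yy=np.array([np.cos(a),np.sin(a),0]);zz=np.array([0,0,-1.]);xx=np.cross(yy,zz)
    N=np.stack([xx,yy,zz],1)
    print('t',round(s['clock'],2),'pos',np.round(s['position'],1),'yyaw',cur.round(1),'j',np.round(s['joints'],2),'F',np.round(s['contact_force'],1),'w',round(s['gripper_width'],1))
    print(' shift mm (cur tool)',np.round(M.T@(np.array([x,y,z])-s['position']),1),' (upright target frame)',np.round(N.T@(np.array([x,y,z])-s['position']),1),'rot',np.round(Ro.from_matrix(M.T@N).as_rotvec(),3))
E
python3 -c "
from h import *
rel(610.6,50,205,46)"
```

```text
t 1.5 pos [575.6  95.3 224.9] yyaw -113.2 j [ 0.44  0.32 -0.1   0.01 -1.16  0.72] F [-0.3  0.1 -0.1] w 85.5
 shift mm (cur tool) [50.1 27.6 20. ]  (upright target frame) [56.6  8.3 19.9] rot [0.013 0.002 0.362]
```

Request:
drive_tool:
  moves:
    - [[1,0.025,0.014,0.005,0.013,0.002,0.12],[1,0.025,0.01,0.005,0,0,0.12],[1,0.005,0,0.005,0,0,0.12],[1,0,0,0,0,0,0]]

```text
clock: 1.9
position: [615.9, 40.8, 206.4]
ee_rot: [0.924, -0.383, -0.003, 0.001]
contact_force: [-0.5, 1.4, -0.1]
gripper_width: 85.3
```

```bash
python3 -c "
from h import *
rel(610.6,50,205,46)
snap('top','top1');snap('side','side1')
crop('top1',225,155,305,245,6)
crop('side1',230,150,330,240,6)
"
```

```text
t 1.9 pos [615.9  40.8 206.4] yyaw -135.1 j [ 0.33  0.39 -0.04 -0.   -1.14  0.46] F [-0.5  1.4 -0.1] w 85.3
 shift mm (cur tool) [-10.3  -2.8   1.5]  (upright target frame) [-10.3  -2.9   1.4] rot [ 0.004  0.004 -0.019]
```

View pics/side1_c230_150.png

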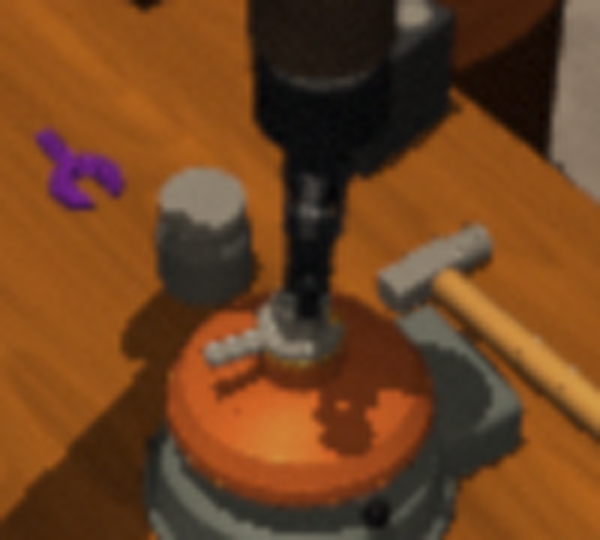

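Request:
drive_tool:
  moves:
    - [[1,-0.01,-0.003,0,0.004,0.004,-0.02],[1,0,0,0.01,0,0,0],[1,0,0,0,0,0,0]]

```text
clock: 2.3
position: [609.5, 53.7, 197.7]
ee_rot: [0.93, -0.368, 0.001, -0.001]
contact_force: [-0.1, 0.7, -0.8]
gripper_width: 85.6
```

```bash
python3 -c "
from h import *
rel(610.6,50,164,46)"
```

```text
t 2.3 pos [609.5  53.7 197.7] yyaw -133.2 j [ 0.35  0.39 -0.08 -0.   -1.1   0.46] F [-0.1  0.7 -0.8] w 85.6
 shift mm (cur tool) [ 3.3  2.  33.7]  (upright target frame) [ 3.4  1.9 33.7] rot [-0.003 -0.001  0.014]
```

Request:
drive_tool:
  moves:
    - [[1,0.003,0.002,0.01,0,0,0.01],[1,0,0,0.01,0,0,0],[1,0,0,0.008,0,0,0],[1,0,0,0,0,0,0],[1,0,0,0,0,0,0]]

```text
clock: 2.8
position: [609.7, 50.9, 166.7]
ee_rot: [0.928, -0.372, 0.001, -0.001]
contact_force: [0.6, 0.3, 0.9]
gripper_width: 85.3
```

```bash
python3 -c "
from h import *
rel(610.6,50,164,46)"
```

```text
t 2.8 pos [609.7  50.9 166.7] yyaw -133.7 j [ 0.35  0.41 -0.12 -0.   -1.04  0.46] F [0.6 0.3 0.9] w 85.3
 shift mm (cur tool) [1.3 0.  2.7]  (upright target frame) [ 1.3 -0.   2.7] rot [-0.002 -0.001  0.006]
```

Request:
drive_tool:
  moves:
    - [[0.45,0.001,0,0.001,0,0,0],[0.45,0,0,0,0,0,0],[0.45,0,0,0,0,0,0],[0.45,0,0,0,0,0,0]]

```text
clock: 3.2
position: [611.2, 50.0, 166.4]
ee_rot: [0.928, -0.372, 0.001, -0.001]
contact_force: [0.3, 0.3, -0.1]
gripper_width: 38.4
```

```bash
python3 -c "
from h import *
rel(610.6,50,164,46)"
```

```text
t 3.2 pos [611.2  50.  166.4] yyaw -133.7 j [ 0.35  0.41 -0.12  0.   -1.04  0.46] F [ 0.3  0.3 -0.1] w 38.4
 shift mm (cur tool) [-0.4  0.4  2.4]  (upright target frame) [-0.4  0.4  2.4] rot [-0.003 -0.002  0.006]
```

Request:
drive_tool:
  moves:
    - [[0.4,0,0,0.001,0,0,0],[0,0,0,0,0,0,0],[0,0,0,0,0,0,0],[0,0,0,0,0,0,0]]

```text
clock: 3.6
position: [612.5, 51.1, 166.3]
ee_rot: [0.928, -0.372, 0.003, -0.003]
contact_force: [1.7, -0.6, -0.5]
gripper_width: 28.3
```

```bash
python3 -c "
from h import *
rel(610.6,50,164,46)
print(arm.read_state()['wrist_torque'])"
```

```text
t 3.6 pos [612.5  51.1 166.3] yyaw -133.7 j [ 0.35  0.41 -0.12 -0.   -1.03  0.46] F [ 1.7 -0.6 -0.5] w 28.3
 shift mm (cur tool) [-0.6  2.1  2.3]  (upright target frame) [-0.6  2.1  2.3] rot [-0.007 -0.003  0.006]
[ 0.0973077  -0.14127557 -0.08176012]
```

Request:
drive_tool:
  moves:
    - [[0,0,0,-0.0002,0,0,0.1],[0,0,0,-0.0002,0,0,0.14],[0,0,0,-0.0002,0,0,0.14],[0,0,0,-0.0002,0,0,0.14]]

```text
clock: 4.0
position: [612.1, 50.9, 166.8]
ee_rot: [0.797, -0.604, 0.002, -0.002]
contact_force: [0.6, 0.9, 0.8]
gripper_width: 28.0
```

```bash
python3 -c "
from h import *
rel(612,51,166,46)
print(arm.read_state()['wrist_torque'])"
```

```text
t 4.0 pos [612.1  50.9 166.8] yyaw -164.3 j [ 0.35  0.41 -0.12  0.   -1.03 -0.07] F [0.6 0.9 0.8] w 28.0
 shift mm (cur tool) [-0.2  0.1  0.8]  (upright target frame) [-0.2 -0.   0.8] rot [-0.006 -0.002 -0.528]
[ 0.24583425 -0.02884553  0.31489367]
```

Request:
drive_tool:
  moves:
    - [[0,0,0,-0.0002,0,0,0.14],[0,0,0,-0.0002,0,0,0.14],[0,0,0,-0.0002,0,0,0.14],[0,0,0,-0.0002,0,0,0.14],[0,0,0,-0.0002,0,0,0.14],[0,0,0,-0.0002,0,0,0.14],[0,0,0,-0.0002,0,0,0.14],[0,0,0,-0.0002,0,0,0.14],[0,0,0,-0.0002,0,0,0.14]]

```text
clock: 4.9
position: [611.2, 51.2, 168.1]
ee_rot: [-0.269, 0.963, -0.001, 0.001]
contact_force: [1.4, 1.0, 0.6]
gripper_width: 28.5
```

```bash
python3 -c "
from h import *
rel(612,51,166,46)
print(arm.read_state()['wrist_torque'])"
```

```text
t 4.9 pos [611.2  51.2 168.1] yyaw 121.3 j [ 0.35  0.41 -0.12  0.   -1.04 -1.38] F [1.4 1.  0.6] w 28.5
 shift mm (cur tool) [-0.5 -0.6  2.1]  (upright target frame) [-0.7  0.4  2.1] rot [-1.000e-03  4.000e-03  1.314e+00]
[ 0.30470301 -0.09212307  0.327589  ]
```

Request:
drive_tool:
  moves:
    - [[0,0,0,-0.0002,0,0,0.14],[0,0,0,-0.0002,0,0,0.14],[0,0,0,-0.0002,0,0,0.14],[0,0,0,-0.0002,0,0,0.14],[0,0,0,-0.0002,0,0,0.14],[0,0,0,-0.0002,0,0,0.14],[0,0,0,-0.0002,0,0,0.14],[0,0,0,-0.0002,0,0,0.14],[0,0,0,-0.0002,0,0,0.14],[0,0,0,0,0,0,0.05],[0,0,0,0,0,0,0]]

```text
clock: 6.0
position: [611.3, 52.3, 169.4]
ee_rot: [0.392, 0.92, -0.001, 0.002]
contact_force: [0.7, 1.0, -0.0]
gripper_width: 28.3
```

```bash
python3 -c "
from h import *
rel(612,51,166,46)
print(arm.read_state()['wrist_torque'])"
```

```text
t 6.0 pos [611.3  52.3 169.4] yyaw 43.8 j [ 0.35  0.41 -0.11  0.   -1.04 -2.73] F [ 0.7  1.  -0. ] w 28.3
 shift mm (cur tool) [-1.4 -0.4  3.4]  (upright target frame) [-1.4 -0.5  3.4] rot [ 0.     0.005 -0.038]
[ 0.2907706  -0.12552415  0.11042378]
```

Request:
drive_tool:
  moves:
    - [[0.6,0,0,0,0,0,0],[0.6,0,0,0,0,0,0],[1,0,0,-0.01,0,0,0],[1,0,0,-0.01,0,0,0],[1,0,0,-0.01,0,0,0],[1,0,0,-0.005,0,0,0],[1,0,0,0,0,0,-0.14],[1,0,0,0,0,0,-0.14],[1,0,0,0,0,0,-0.14],[1,0,0,0,0,0,-0.08],[1,0,0,0,0,0,0]]

```text
clock: 7.1
position: [611.4, 51.6, 212.1]
ee_rot: [0.141, 0.99, -0.001, 0.004]
contact_force: [1.1, 0.5, 0.5]
gripper_width: 85.1
```

```bash
python3 -c "
from h import *
rel(566.5,63.3,195,75)
print(arm.read_state()['wrist_torque'])"
```

```text
t 7.1 pos [611.4  51.6 212.1] yyaw 73.7 j [ 0.35  0.38 -0.06  0.01 -1.13 -2.21] F [1.1 0.5 0.5] w 85.1
 shift mm (cur tool) [46.6 -1.3 16.8]  (upright target frame) [46.4 -0.3 17.1] rot [-0.001  0.008 -0.022]
[ 0.03843196 -0.01668106 -0.0396827 ]
```

Request:
drive_tool:
  moves:
    - [[1,0.04,0.02,0,0,0,0],[1,0.04,0.03,0,0,0,0],[1,0.04,0.03,0,0,0,0],[1,0.02,0.02,0,0,0,0],[1,0,0,0,0,0,0]]

```text
clock: 7.6
position: [503.6, 190.3, 212.3]
ee_rot: [0.149, 0.989, 0.0, 0.005]
contact_force: [0.1, -0.8, -0.3]
gripper_width: 85.4
```

```bash
python3 -c "
from h import *
rel(566.5,63.3,195,75)
snap('top','top2');snap('side','side2')
crop('top2',225,155,305,245,6)
crop('side2',240,180,320,255,7)
"; python3 fit.py 2 184
python3 - <<'E'
import sys; sys.argv=['x']
from fitw import *
fitw('2',159,(610.5,50),np.radians(166),154,250,cams=('top',))
fitw('2',159,(610.5,50),np.radians(166),154,170,cams=('side',))
E
```

```text
t 7.6 pos [503.6 190.3 212.3] yyaw 72.9 j [ 0.67  0.25 -0.24  0.01 -1.07 -2.54] F [ 0.1 -0.8 -0.3] w 85.4
 shift mm (cur tool) [ -97.2 -102.9   18.1]  (upright target frame) [ -93.6 -106.4   17.3] rot [ 0.001  0.01  -0.036]
top
[  4.16  42.   610.26  50.14]
[  4.26  39.   610.24  50.15]
[  4.51  45.   610.27  50.11]
[  4.69  36.   610.21  50.13]
[  5.27  48.   610.29  50.08]
[  5.32  33.   610.19  50.1 ]
[  6.14  30.   610.18  50.07]
[  6.41  51.   610.32  50.03]
side
[  7.41  48.   611.41  49.56]
[  7.44  42.   611.23  49.07]
[  7.45  45.   611.44  49.59]
[  7.48  39.   611.26  49.06]
[  7.49  51.   611.53  49.57]
[  7.62  36.   611.27  49.07]
[  7.69  54.   611.61  49.61]
[  7.86  33.   611.31  49.17]
top 18.7 [609.71  50.08] 165.21 tab46 [565.2  61.8]
side 49.9 [606.19  45.85] 157.23 tab46 [563.8  63.6]
```

View pics/top2_c225_155.png

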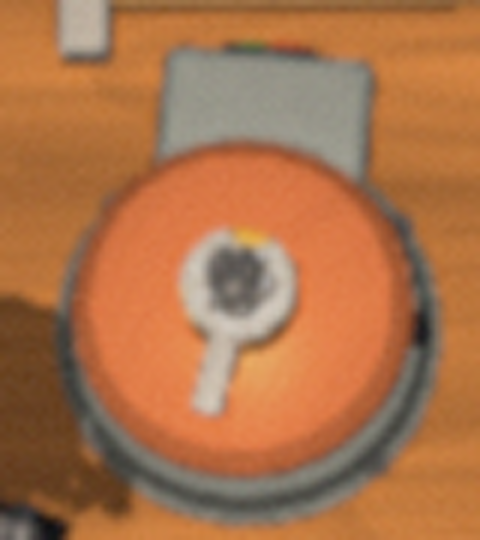

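View pics/side2_c240_180.png

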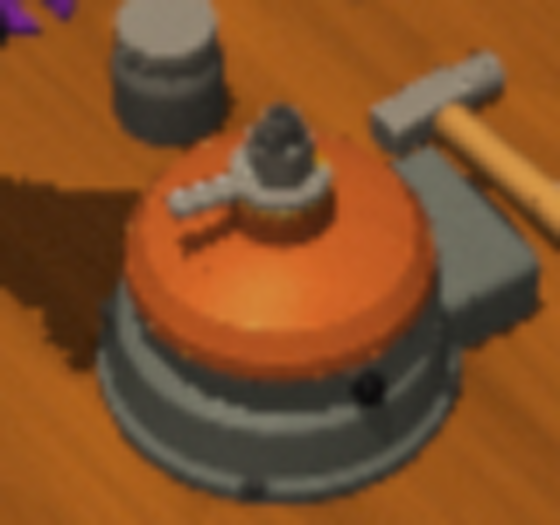

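Request:
drive_tool:
  moves:
    - [[1,-0.03,-0.034,0,0,0.005,-0.02],[1,-0.03,-0.034,0,0,0.005,-0.02],[1,-0.025,-0.025,0,0,0,0],[1,-0.008,-0.01,0.005,0,0,0],[1,0,0,0,0,0,0],[1,0,0,0,0,0,0]]

```text
clock: 8.3
position: [569.8, 56.2, 207.5]
ee_rot: [0.133, 0.991, 0.001, 0.001]
contact_force: [-0.2, 1.0, -0.0]
gripper_width: 85.4
```

```bash
python3 -c "
from h import *
rel(566.5,63.3,144,75.3)
"
```

```text
t 8.3 pos [569.8  56.2 207.5] yyaw 74.7 j [ 0.38  0.31 -0.16 -0.   -1.09 -2.22] F [-0.2  1.  -0. ] w 85.4
 shift mm (cur tool) [ 5.1  5.9 63.5]  (upright target frame) [ 5.   6.1 63.5] rot [ 0.001  0.001 -0.01 ]
```

Request:
drive_tool:
  moves:
    - [[0.5,0.005,0.006,0.012,0,0,-0.01],[0.5,0,0,0.014,0,0,0],[0.5,0,0,0.014,0,0,0],[0.5,0,0,0.008,0,0,0],[0.5,0,0,0,0,0,0],[0.5,0,0,0,0,0,0]]

```text
clock: 8.9
position: [563.1, 69.8, 155.8]
ee_rot: [0.124, 0.992, 0.001, -0.0]
contact_force: [0.0, 0.5, 0.4]
gripper_width: 42.8
```

```bash
python3 -c "
from h import *
rel(566.5,63.3,146,75.3)
snap('side','side3')
crop('side3',220,160,300,235,7)
"
```

```text
t 8.9 pos [563.1  69.8 155.8] yyaw 75.7 j [ 0.41  0.35 -0.24 -0.   -0.97 -2.23] F [0.  0.5 0.4] w 42.8
 shift mm (cur tool) [-5.  -5.5  9.8]  (upright target frame) [-5.  -5.4  9.8] rot [ 0.002 -0.001  0.008]
```

View pics/side3_c220_160.png

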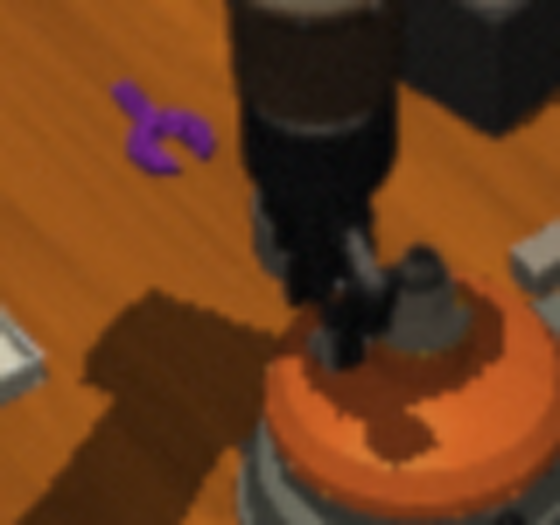

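Request:
drive_tool:
  moves:
    - [[0.5,-0.003,-0.003,0.004,0,0,0],[0.5,-0.001,-0.001,0.003,0,0,0.005],[0.5,0,0,0,0,0,0],[0.5,0,0,0,0,0,0]]

```text
clock: 9.35
position: [567.2, 64.9, 149.9]
ee_rot: [0.127, 0.992, 0.002, 0.001]
contact_force: [-0.6, 0.8, 0.1]
gripper_width: 42.6
```

```bash
python3 -c "
from h import *
rel(566.5,63.3,146,75.3)
"
```

```text
t 9.35 pos [567.2  64.9 149.9] yyaw 75.4 j [ 0.4   0.36 -0.24 -0.   -0.96 -2.22] F [-0.6  0.8  0.1] w 42.6
 shift mm (cur tool) [ 0.2 -1.8  3.9]  (upright target frame) [ 0.2 -1.8  3.9] rot [0.004 0.002 0.002]
```

Request:
drive_tool:
  moves:
    - [[0.25,0,-0.001,0.002,0.003,0.002,0],[0.25,0,-0.0005,0.001,0,0,0],[0.25,0,0,0,0,0,0]]

```text
clock: 9.65
position: [567.0, 63.1, 147.0]
ee_rot: [0.127, 0.992, 0.0, 0.0]
contact_force: [-0.8, -0.3, 1.0]
gripper_width: 21.1
```

```bash
python3 -c "
from h import *
rel(566.5,63.3,146,75.3)
"
```

```text
t 9.65 pos [567.   63.1 147. ] yyaw 75.4 j [ 0.39  0.37 -0.25 -0.   -0.96 -2.22] F [-0.8 -0.3  1. ] w 21.1
 shift mm (cur tool) [0.5 0.  1. ]  (upright target frame) [0.5 0.  1. ] rot [0.001 0.001 0.002]
```

Request:
drive_tool:
  moves:
    - [[0.18,0,0,0,0,0,0],[0.16,0,0,0,0,0,0],[0.14,0,0,0,0,0,0]]

```text
clock: 9.95
position: [567.0, 63.1, 147.1]
ee_rot: [0.127, 0.992, 0.0, 0.0]
contact_force: [-0.2, -0.1, 0.7]
gripper_width: 12.5
```

```bash
python3 -c "
from h import *
rel(566.5,63.3,146,75.3)
"
```

```text
t 9.95 pos [567.   63.1 147.1] yyaw 75.4 j [ 0.39  0.37 -0.25 -0.   -0.96 -2.22] F [-0.2 -0.1  0.7] w 12.5
 shift mm (cur tool) [0.5 0.  1.1]  (upright target frame) [0.5 0.  1.1] rot [0.001 0.001 0.002]
```

Request:
drive_tool:
  moves:
    - [[0.05,0,0,0,0,0,0],[0,0,0,0,0,0,0],[0,0,0,0,0,0,0]]

```text
clock: 10.25
position: [567.0, 63.1, 147.2]
ee_rot: [0.127, 0.992, 0.001, 0.0]
contact_force: [0.0, -0.6, 1.0]
gripper_width: 11.8
```

```bash
python3 -c "
from h import *
rel(566.5,63.3,146,75.3)
print(arm.read_state()['wrist_torque'])
"
```

```text
t 10.25 pos [567.   63.1 147.2] yyaw 75.4 j [ 0.39  0.37 -0.25 -0.   -0.96 -2.22] F [ 0.  -0.6  1. ] w 11.8
 shift mm (cur tool) [0.5 0.  1.2]  (upright target frame) [0.5 0.  1.2] rot [0.001 0.001 0.002]
[-0.07773006  0.0026158   0.0360535 ]
```

Request:
drive_tool:
  moves:
    - [[0,0.002,0,-0.0003,0,0,0],[0,0.003,0,-0.0003,0,0,0],[0,0.003,0,-0.0003,0,0,0]]

```text
clock: 10.55
position: [558.5, 65.2, 147.4]
ee_rot: [0.127, 0.992, 0.0, -0.0]
contact_force: [0.5, 0.0, -2.7]
gripper_width: 12.4
```

```bash
python3 -c "
from h import *
rel(566.5,63.3,147,75.3)
print(arm.read_state()['wrist_torque'])
"
```

```text
t 10.55 pos [558.5  65.2 147.4] yyaw 75.4 j [ 0.4   0.35 -0.27 -0.   -0.95 -2.23] F [ 0.5  0.  -2.7] w 12.4
 shift mm (cur tool) [-8.2  0.2  0.4]  (upright target frame) [-8.2  0.2  0.4] rot [ 0.001 -0.     0.001]
[-0.00568547  0.06117084  0.03539002]
```

Request:
drive_tool:
  moves:
    - [[0,0.003,0,0,0,0,0],[0,0.003,0,0,0,0,0],[0,0.003,0,0,0,0,0]]

```text
clock: 10.85
position: [548.7, 67.7, 147.3]
ee_rot: [0.127, 0.992, 0.0, -0.0]
contact_force: [-0.0, -0.2, -1.3]
gripper_width: 11.9
```

```bash
python3 -c "
from h import *
rel(566.5,63.3,147,75.3)
print(arm.read_state()['wrist_torque'])
"
```

```text
t 10.85 pos [548.7  67.7 147.3] yyaw 75.4 j [ 0.42  0.34 -0.29 -0.   -0.94 -2.24] F [-0.  -0.2 -1.3] w 11.9
 shift mm (cur tool) [-18.3   0.2   0.3]  (upright target frame) [-18.3   0.2   0.3] rot [ 0.001 -0.001  0.001]
[ 0.03166394 -0.00955176 -0.04180176]
```

Request:
drive_tool:
  moves:
    - [[0,0.003,0,0,0,0,0],[0,0.003,0,0,0,0,0],[0,0.003,0,0,0,0,0],[0,0.003,0,0,0,0,0]]

```text
clock: 11.25
position: [535.9, 71.1, 147.4]
ee_rot: [0.127, 0.992, 0.0, -0.0]
contact_force: [0.7, 0.2, -1.3]
gripper_width: 12.0
```

```bash
python3 -c "
from h import *
rel(566.5,63.3,147,75.3)
"
```

```text
t 11.25 pos [535.9  71.1 147.4] yyaw 75.4 j [ 0.43  0.32 -0.32 -0.   -0.93 -2.26] F [ 0.7  0.2 -1.3] w 12.0
 shift mm (cur tool) [-31.6   0.2   0.3]  (upright target frame) [-31.6   0.3   0.4] rot [ 0.001 -0.001  0.002]
```

Request:
drive_tool:
  moves:
    - [[0,0.003,0,0,0,0,0],[0,0.003,0,0,0,0,0],[0,0.003,0,0,0,0,0],[0,0.004,0,0,0,0,0],[0,0.006,0,0,0,0,0],[0,0.01,0,0,0,0,0],[0,0.01,0,-0.005,0,0,0],[0,0,0,-0.005,0,0,0],[0,0,0,0,0,0,0]]

```text
clock: 12.15
position: [493.5, 81.7, 158.2]
ee_rot: [0.127, 0.992, 0.0, -0.001]
contact_force: [-0.0, 0.1, -0.6]
gripper_width: 12.0
```

```bash
python3 -c "
from h import *
rel(426,344,120,75.3)
snap('top','top4');snap('side','side4')
crop('side4',160,140,320,260,4)
crop('top4',130,170,310,305,4)
"
```

```text
t 12.15 pos [493.5  81.7 158.2] yyaw 75.4 j [ 0.49  0.24 -0.4  -0.   -0.93 -2.31] F [-0.   0.1 -0.6] w 12.0
 shift mm (cur tool) [131.3 236.8  38.5]  (upright target frame) [131.9 236.6  38.2] rot [ 0.    -0.002  0.002]
```

View pics/side4_c160_140.png

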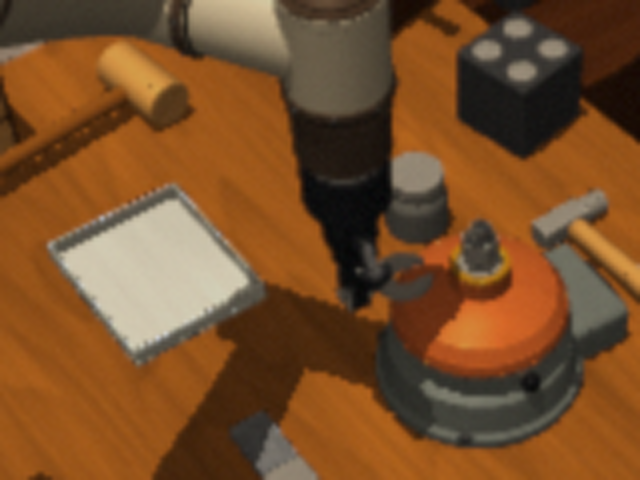

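View pics/top4_c130_170.png

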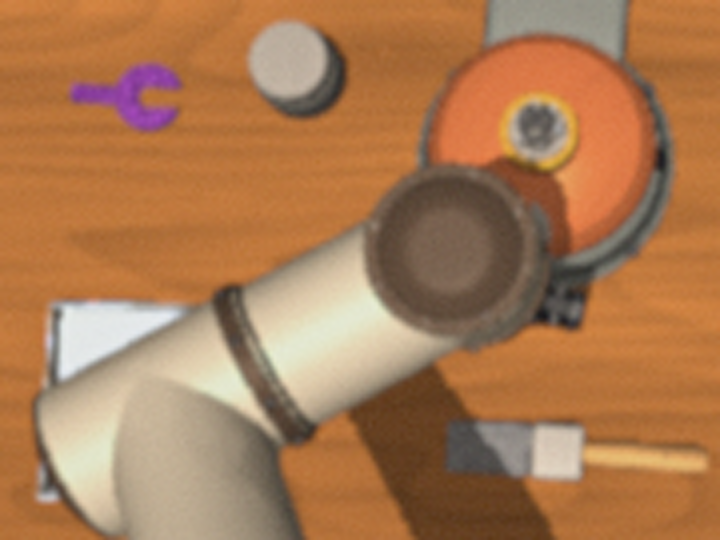

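Request:
drive_tool:
  moves:
    - [[0,0.015,0.02,0,0,0,0],[0,0.02,0.03,0,0,0,0],[0,0.02,0.03,0.005,0,0,0],[0,0.02,0.03,0.005,0,0,0],[0,0.02,0.03,0.005,0,0,0],[0,0.02,0.03,0.01,0,0,0],[0,0.015,0.025,0.01,0,0,0],[0,0.01,0.015,0.01,0,0,0],[0,0,0,0,0,0,0],[0,0,0,0,0,0,0]]

```text
clock: 13.25
position: [412.2, 330.6, 111.0]
ee_rot: [0.129, 0.992, 0.001, 0.0]
contact_force: [-0.4, 0.2, -1.7]
gripper_width: 11.9
```

```bash
python3 -c "
from h import *
rel(399,351,30,75.3)
"
```

```text
t 13.25 pos [412.2 330.6 111. ] yyaw 75.1 j [ 0.98  0.34 -0.39 -0.   -0.83 -2.81] F [-0.4  0.2 -1.7] w 11.9
 shift mm (cur tool) [18.  16.1 81. ]  (upright target frame) [17.9 16.4 81. ] rot [ 0.002  0.001 -0.003]
```

Request:
drive_tool:
  moves:
    - [[0,0.008,0.008,0.012,0,0,0],[0,0.006,0.005,0.016,0,0,0],[0,0,0,0.016,0,0.02,0],[0,0,0,0.016,0,0.02,0],[0,0,0,0.01,0,0.02,0],[0,0,0,0.002,0,0,0],[0,0,0,0,0,0,0]]

```text
clock: 13.95
position: [402.3, 346.1, 35.5]
ee_rot: [0.133, 0.991, 0.006, -0.029]
contact_force: [0.8, -0.5, -0.5]
gripper_width: 11.9
```

```bash
python3 -c "
from h import *
rel(399,351,10,75.3)
"
```

```text
t 13.95 pos [402.3 346.1  35.5] yyaw 74.7 j [ 0.98  0.47 -0.4  -0.09 -0.72 -2.75] F [ 0.8 -0.5 -0.5] w 11.9
 shift mm (cur tool) [ 3.   3.7 25.7]  (upright target frame) [ 4.5  3.9 25.5] rot [ 0.005 -0.06  -0.011]
```

Request:
drive_tool:
  moves:
    - [[0,0,0,0.01,0,0,0],[0,0,0,0.008,0,0,0],[0,0,0,0.003,0,0,0],[0,0,0,0,0,0,0]]

```text
clock: 14.35
position: [401.3, 346.8, 13.9]
ee_rot: [0.133, 0.991, 0.007, -0.028]
contact_force: [0.2, -0.0, -0.9]
gripper_width: 12.2
```

```bash
python3 -c "
from h import *
rel(399,351,5,75.3)
"
```

```text
t 14.35 pos [401.3 346.8  13.9] yyaw 74.7 j [ 0.98  0.5  -0.42 -0.09 -0.66 -2.75] F [ 0.2 -0.  -0.9] w 12.2
 shift mm (cur tool) [2.8 3.4 9.1]  (upright target frame) [3.3 3.5 8.9] rot [ 0.007 -0.058 -0.011]
```

Request:
drive_tool:
  moves:
    - [[0,0,0,0.003,0,0,0],[0,0,0,0.002,0,0,0],[0,0,0,0.001,0,0,0]]

```text
clock: 14.65
position: [401.1, 347.5, 8.0]
ee_rot: [0.133, 0.991, 0.008, -0.028]
contact_force: [-0.6, -0.6, -1.8]
gripper_width: 11.9
```

```bash
python3 -c "
from h import *
rel(399,351,5,75.3)
"
```

```text
t 14.65 pos [401.1 347.5   8. ] yyaw 74.7 j [ 0.98  0.51 -0.42 -0.1  -0.65 -2.75] F [-0.6 -0.6 -1.8] w 11.9
 shift mm (cur tool) [2.8 2.8 3.2]  (upright target frame) [3.  2.9 3. ] rot [ 0.009 -0.058 -0.01 ]
```

Request:
drive_tool:
  moves:
    - [[0,0,0,0.001,0,0,0],[0,0,0,0.001,0,0,0],[0,0,0,0.001,0,0,0]]

```text
clock: 14.95
position: [401.2, 347.8, 5.1]
ee_rot: [0.133, 0.991, 0.008, -0.028]
contact_force: [0.2, -0.1, -0.7]
gripper_width: 12.0
```

```bash
python3 -c "
from h import *
rel(399,351,5,75.3)
"
```

```text
t 14.95 pos [401.2 347.8   5.1] yyaw 74.7 j [ 0.99  0.52 -0.43 -0.1  -0.64 -2.75] F [ 0.2 -0.1 -0.7] w 12.0
 shift mm (cur tool) [2.9 2.5 0.3]  (upright target frame) [2.9 2.5 0.1] rot [ 0.009 -0.057 -0.01 ]
```

Request:
drive_tool:
  moves:
    - [[0,0,0,0.001,0,0,0],[0,0,0,0.001,0,0,0]]

```text
clock: 15.15
position: [401.2, 347.9, 3.8]
ee_rot: [0.133, 0.991, 0.008, -0.028]
contact_force: [-2.1, -1.9, 9.7]
gripper_width: 12.0
```

```bash
python3 -c "
from h import *
rel(399,351,5,75.3)
"
```

```text
t 15.15 pos [401.2 347.9   3.8] yyaw 74.7 j [ 0.99  0.52 -0.43 -0.1  -0.64 -2.74] F [-2.1 -1.9  9.7] w 12.0
 shift mm (cur tool) [ 3.   2.4 -1. ]  (upright target frame) [ 2.9  2.4 -1.2] rot [ 0.009 -0.057 -0.009]
```

Request:
drive_tool:
  moves:
    - [[0.3,0,0,-0.0005,0,0,0],[0.4,0,0,0,0,0,0],[0.4,0,0,0,0,0,0],[0.4,0,0,-0.012,0,0,0],[0.4,0,0,-0.02,0,-0.03,0],[0.4,0,0,-0.03,0,-0.03,0],[0.4,0,0,-0.04,0,0,0],[0.4,0,0,-0.04,0,0,0],[1,0,0,-0.04,0,0,0],[1,0,0,-0.02,0,0,0]]

```text
clock: 16.15
position: [402.5, 343.8, 215.7]
ee_rot: [0.133, 0.991, 0.002, 0.003]
contact_force: [0.1, -0.7, -0.1]
gripper_width: 62.4
```

```bash
python3 -c "
from h import *
rel(612,51,205,75)
snap('side','side5')
crop('side5',150,150,320,270,4)
"
```

```text
t 16.15 pos [402.5 343.8 215.7] yyaw 74.7 j [ 1.02  0.23 -0.26  0.01 -1.08 -2.86] F [ 0.1 -0.7 -0.1] w 62.4
 shift mm (cur tool) [-279.2 -227.2   11.4]  (upright target frame) [-278.1 -228.6   10.7] rot [ 0.005  0.006 -0.005]
```

View pics/side5_c150_150.png

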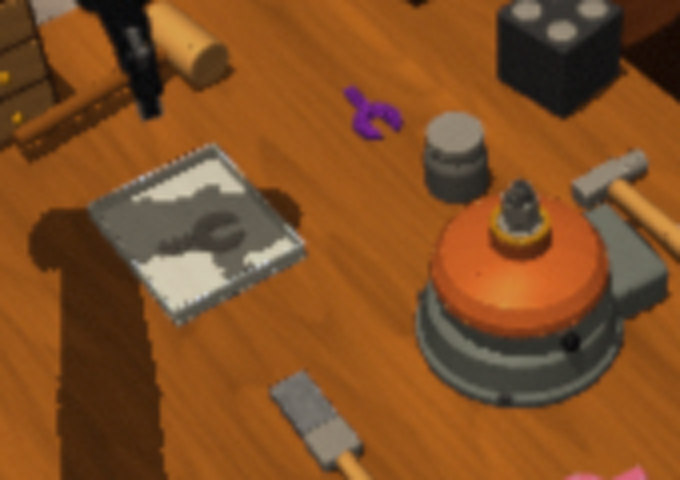

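Request:
drive_tool:
  moves:
    - [[1,-0.022,-0.018,0,0,0,0],[1,-0.025,-0.02,0,0.005,0.006,0],[1,-0.025,-0.02,0,0,0,0],[1,-0.025,-0.02,0,0,0,0],[1,-0.025,-0.02,0,0,0,0],[1,-0.025,-0.02,0,0,0,0],[1,-0.025,-0.02,0,0,0,0],[1,-0.025,-0.02,0,0,0,0],[1,-0.025,-0.02,0,0,0,0],[1,-0.025,-0.02,0,0,0,0],[1,-0.015,-0.015,0,0,0,0],[1,0,0,0,0,0,0],[1,0,0,0,0,0,0]]

```text
clock: 17.5
position: [606.8, 58.7, 228.4]
ee_rot: [0.132, 0.991, 0.007, 0.006]
contact_force: [-0.2, -0.2, 0.4]
gripper_width: 85.4
```

```bash
python3 -c "
from h import *
rel(611.6,51.4,205,75)
snap('top','top6')
crop('top6',110,170,310,310,4)
"
```

```text
t 17.5 pos [606.8  58.7 228.4] yyaw 74.8 j [ 0.36  0.35 -0.04 -0.01 -1.16 -2.19] F [-0.2 -0.2  0.4] w 85.4
 shift mm (cur tool) [-6.3 -6.2 23.3]  (upright target frame) [-6.5 -5.8 23.4] rot [ 0.015  0.01  -0.003]
```

View pics/top6_c110_170.png

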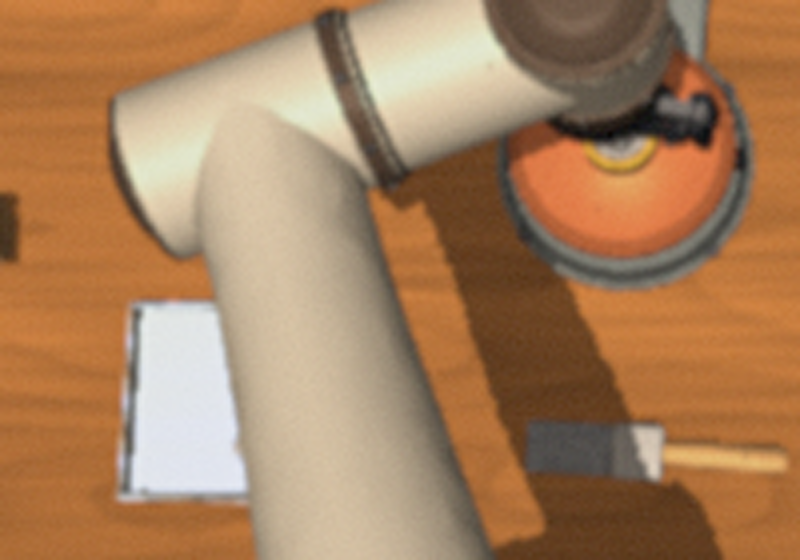

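Request:
drive_tool:
  moves:
    - [[1,-0.004,-0.004,0,0.015,0.01,0],[1,-0.002,-0.002,0.005,0,0,0],[1,0,0,0.008,0,0,0],[1,0,0,0,0,0,0],[1,0,0,0,0,0,0]]

```text
clock: 18.05
position: [609.7, 54.0, 214.6]
ee_rot: [0.13, 0.992, -0.0, -0.001]
contact_force: [0.2, 0.4, 0.4]
gripper_width: 85.2
```

```bash
python3 -c "
from h import *
rel(611.6,51.4,136,75)
"
```

```text
t 18.05 pos [609.7  54.  214.6] yyaw 75.1 j [ 0.35  0.38 -0.05 -0.   -1.15 -2.18] F [0.2 0.4 0.4] w 85.2
 shift mm (cur tool) [-2.6 -1.9 78.6]  (upright target frame) [-2.5 -2.  78.6] rot [-0.001 -0.002  0.002]
```

Request:
drive_tool:
  moves:
    - [[1,-0.002,-0.002,0.01,0,0,0],[1,0,0,0.014,0,0,0],[1,0,0,0.014,0,0,0],[1,0,0,0.012,0,0,0],[1,0,0,0.006,0,0,0],[1,0,0,0,0,0,0],[1,0,0,0,0,0,0]]

```text
clock: 18.75
position: [611.1, 51.4, 154.4]
ee_rot: [0.129, 0.992, -0.0, -0.001]
contact_force: [0.7, -0.1, 0.7]
gripper_width: 85.5
```

```bash
python3 -c "
from h import *
rel(611.6,51.4,136,75)
"
```

```text
t 18.75 pos [611.1  51.4 154.4] yyaw 75.2 j [ 0.35  0.43 -0.13  0.   -1.02 -2.18] F [ 0.7 -0.1  0.7] w 85.5
 shift mm (cur tool) [-0.5  0.2 18.4]  (upright target frame) [-0.4  0.2 18.4] rot [-0.001 -0.002  0.003]
```

Request:
drive_tool:
  moves:
    - [[1,0,0,0.008,0,0,0],[1,0,0,0.006,0,0,0],[0.75,0,0,0.001,0,0,0],[0.72,0,0,0,0,0,0],[0.72,0,0,0,0,0,0]]

```text
clock: 19.25
position: [612.0, 51.6, 139.6]
ee_rot: [0.129, 0.992, 0.0, 0.001]
contact_force: [1.1, -0.8, 0.1]
gripper_width: 61.7
```

```bash
python3 -c "
from h import *
rel(611.6,51.4,136,75)
"
```

```text
t 19.25 pos [612.   51.6 139.6] yyaw 75.2 j [ 0.35  0.44 -0.15  0.   -0.98 -2.18] F [ 1.1 -0.8  0.1] w 61.7
 shift mm (cur tool) [ 0.3 -0.3  3.6]  (upright target frame) [ 0.3 -0.3  3.6] rot [0.    0.001 0.003]
```

Request:
drive_tool:
  moves:
    - [[0.7,0,0,0.002,0,0,0],[0.68,0,0,0,0,0,0],[0.67,0,0,0,0,0,0],[0.67,0,0,0,0,0,0]]

```text
clock: 19.65
position: [612.3, 51.6, 138.1]
ee_rot: [0.129, 0.992, 0.0, 0.001]
contact_force: [0.1, 0.2, -0.6]
gripper_width: 57.4
```

```bash
python3 -c "
from h import *
rel(611.6,51.4,136,75)
"
```

```text
t 19.65 pos [612.3  51.6 138.1] yyaw 75.2 j [ 0.35  0.44 -0.15  0.   -0.98 -2.18] F [ 0.1  0.2 -0.6] w 57.4
 shift mm (cur tool) [ 0.7 -0.4  2.1]  (upright target frame) [ 0.7 -0.4  2.1] rot [0.001 0.002 0.003]
```

Request:
drive_tool:
  moves:
    - [[0.665,0,0,0,0,0,0],[0.66,0,0,0,0,0,0],[0.66,0,0,0,0,0,0]]

```text
clock: 19.95
position: [612.3, 51.6, 138.3]
ee_rot: [0.129, 0.992, 0.0, 0.001]
contact_force: [0.8, 0.2, -0.8]
gripper_width: 56.4
```

```bash
python3 -c "
from h import *
rel(611.6,51.4,136,75)
for i in range(1): print(arm.read_state()['wrist_torque'])
"
```

```text
t 19.95 pos [612.3  51.6 138.3] yyaw 75.2 j [ 0.35  0.44 -0.15  0.   -0.98 -2.18] F [ 0.8  0.2 -0.8] w 56.4
 shift mm (cur tool) [ 0.7 -0.4  2.3]  (upright target frame) [ 0.7 -0.4  2.3] rot [0.001 0.002 0.003]
[-0.03773082 -0.02152038 -0.03442331]
```

Request:
drive_tool:
  moves:
    - [[0.656,0,0,0,0,0,0],[0.654,0,0,0,0,0,0],[0.654,0,0,0,0,0,0]]

```text
clock: 20.25
position: [612.3, 51.6, 138.4]
ee_rot: [0.129, 0.992, 0.0, 0.001]
contact_force: [-0.0, -0.1, -0.9]
gripper_width: 56.1
```

```bash
python3 -c "
from h import *
rel(611.6,51.4,136,75)
for i in range(1): print(arm.read_state()['wrist_torque'])
"
```

```text
t 20.25 pos [612.3  51.6 138.4] yyaw 75.2 j [ 0.35  0.44 -0.15  0.   -0.98 -2.18] F [-0.  -0.1 -0.9] w 56.1
 shift mm (cur tool) [ 0.7 -0.4  2.4]  (upright target frame) [ 0.7 -0.4  2.4] rot [0.001 0.002 0.003]
[-0.00705116  0.02312784  0.02208779]
```

Request:
drive_tool:
  moves:
    - [[0.654,0,0,-0.0005,0,0,0],[0.654,0,0,0,0,0,0]]

```text
clock: 20.45
position: [612.1, 51.6, 138.4]
ee_rot: [0.129, 0.992, 0.0, 0.001]
contact_force: [-0.1, -0.4, 0.8]
gripper_width: 56.0
```

```bash
python3 -c "
from h import *
rel(611.6,51.4,136,75)
for i in range(1): print(arm.read_state()['wrist_torque'])
"
```

```text
t 20.45 pos [612.1  51.6 138.4] yyaw 75.2 j [ 0.35  0.44 -0.15  0.   -0.98 -2.18] F [-0.1 -0.4  0.8] w 56.0
 shift mm (cur tool) [ 0.4 -0.4  2.4]  (upright target frame) [ 0.4 -0.4  2.4] rot [0.001 0.002 0.003]
[ 0.03648066  0.12648766 -0.01535332]
```

Request:
drive_tool:
  moves:
    - [[0.65,0,0,0,0,0,0],[0.65,0,0,0,0,0,0],[0.65,0,0,-0.001,0,0,0]]

```text
clock: 20.75
position: [611.5, 51.6, 138.7]
ee_rot: [0.129, 0.992, 0.0, 0.0]
contact_force: [-0.3, -0.9, -3.1]
gripper_width: 56.0
```

```bash
python3 -c "
from h import *
rel(611.6,51.4,136,75)
for i in range(1): print(arm.read_state()['wrist_torque'])
"
```

```text
t 20.75 pos [611.5  51.6 138.7] yyaw 75.1 j [ 0.35  0.44 -0.15 -0.   -0.98 -2.18] F [-0.3 -0.9 -3.1] w 56.0
 shift mm (cur tool) [-0.1 -0.2  2.7]  (upright target frame) [-0.1 -0.2  2.7] rot [0.001 0.    0.003]
[0.02120937 0.04242838 0.06688432]
```

Request:
drive_tool:
  moves:
    - [[0.65,0,0,-0.001,0,0,0],[0.65,0,0,-0.001,0,0,0]]

```text
clock: 20.95
position: [611.1, 51.6, 139.5]
ee_rot: [0.13, 0.992, 0.0, -0.001]
contact_force: [1.6, 0.3, -4.9]
gripper_width: 55.8
```

```bash
python3 -c "
from h import *
rel(611.6,51.4,136,75)
for i in range(1): print(arm.read_state()['wrist_torque'])
"
```

```text
t 20.95 pos [611.1  51.6 139.5] yyaw 75.1 j [ 0.35  0.44 -0.15 -0.   -0.98 -2.18] F [ 1.6  0.3 -4.9] w 55.8
 shift mm (cur tool) [-0.6 -0.1  3.5]  (upright target frame) [-0.6 -0.1  3.5] rot [ 0.    -0.001  0.002]
[-0.02707787 -0.44854165 -0.02327333]
```

Request:
drive_tool:
  moves:
    - [[0.65,-0.0006,0,-0.001,0,0,0],[0.65,-0.0003,0,-0.001,0,0,0]]

```text
clock: 21.15
position: [611.3, 51.3, 140.8]
ee_rot: [0.13, 0.992, -0.0, -0.002]
contact_force: [0.5, 0.3, -3.7]
gripper_width: 55.6
```

```bash
python3 -c "
from h import *
rel(611.6,51.4,136,75)
for i in range(1): print(arm.read_state()['wrist_torque'])
"
```

```text
t 21.15 pos [611.3  51.3 140.8] yyaw 75.1 j [ 0.35  0.44 -0.14 -0.   -0.99 -2.18] F [ 0.5  0.3 -3.7] w 55.6
 shift mm (cur tool) [-0.3  0.2  4.8]  (upright target frame) [-0.3  0.2  4.8] rot [-0.001 -0.003  0.002]
[ 0.03655094  0.03981713 -0.03711045]
```

Request:
drive_tool:
  moves:
    - [[0.65,-0.0003,0,-0.002,0,0,0],[0.65,0,0,-0.002,0,0,0]]

```text
clock: 21.35
position: [611.1, 51.1, 144.6]
ee_rot: [0.13, 0.992, -0.0, -0.003]
contact_force: [0.1, -0.5, -3.5]
gripper_width: 55.7
```

```bash
python3 -c "
from h import *
rel(611.6,51.4,136,75)
for i in range(1): print(arm.read_state()['wrist_torque'])
snap('side','side7')
crop('side7',230,170,330,255,6)
"
```

```text
t 21.35 pos [611.1  51.1 144.6] yyaw 75.1 j [ 0.35  0.44 -0.14 -0.   -1.   -2.18] F [ 0.1 -0.5 -3.5] w 55.7
 shift mm (cur tool) [-0.4  0.4  8.6]  (upright target frame) [-0.4  0.4  8.6] rot [-0.001 -0.005  0.001]
[-0.06226477  0.01209358 -0.04814066]
```

View pics/side7_c230_170.png

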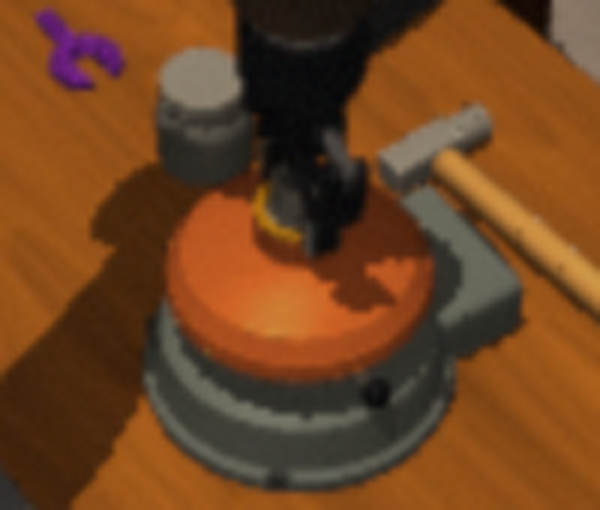

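Run:
```python
from h import *
a=np.load('pics/side5.npy');b=np.load('pics/side7.npy')
d=(a-b)[215:230,265:295]; print(np.median(d),d.std(), 'machine',np.median((a-b)[238:246,262:296]))
```

```text
7.0756226 155.04543 machine -0.27789307
```

Request:
drive_tool:
  moves:
    - [[0.65,-0.0003,0.0003,-0.003,0,-0.003,0],[0.65,-0.0002,0,-0.003,0,-0.001,0],[0.65,-0.0002,0,-0.003,0,0,0]]

```text
clock: 21.7
position: [611.8, 51.2, 154.6]
ee_rot: [0.13, 0.992, -0.001, -0.0]
contact_force: [0.7, -0.2, -2.5]
gripper_width: 55.7
```

```bash
python3 -c "
from h import *
rel(611.6,51.4,136,75)
for i in range(1): print(arm.read_state()['wrist_torque'])
"
```

```text
t 21.7 pos [611.8  51.2 154.6] yyaw 75.1 j [ 0.35  0.43 -0.13  0.   -1.02 -2.18] F [ 0.7 -0.2 -2.5] w 55.7
 shift mm (cur tool) [ 0.3  0.2 18.6]  (upright target frame) [ 0.3  0.2 18.6] rot [-0.001 -0.001  0.002]
[-0.03252614  0.05882722 -0.00851874]
```

Request:
drive_tool:
  moves:
    - [[0.65,0,0,-0.004,0,0,0],[0.65,0,0,-0.004,0,0,0],[0.65,0,0,-0.004,0,0,0],[0.65,0,0,-0.004,0,0,0]]

```text
clock: 22.1
position: [611.9, 51.3, 172.3]
ee_rot: [0.13, 0.992, -0.0, -0.0]
contact_force: [0.5, 0.7, -3.3]
gripper_width: 55.9
```

```bash
python3 -c "
from h import *
rel(611.6,51.4,136,75)
for i in range(1): print(arm.read_state()['wrist_torque'])
"
```

```text
t 22.1 pos [611.9  51.3 172.3] yyaw 75.1 j [ 0.35  0.41 -0.1   0.   -1.05 -2.18] F [ 0.5  0.7 -3.3] w 55.9
 shift mm (cur tool) [ 0.3  0.1 36.3]  (upright target frame) [ 0.3  0.1 36.3] rot [-0.001 -0.     0.002]
[-0.00036265  0.02362774  0.01139091]
```

Request:
drive_tool:
  moves:
    - [[0.65,0,0,-0.004,0,0,0],[0.65,0,0,-0.005,0,0,0],[0.65,0,0,-0.005,0,0,0],[0.65,0,0,-0.005,0,0,0],[0.65,0,0,-0.005,0,0,0],[0.65,0,0,-0.005,0,0,0],[0.65,0,0,-0.005,0,0,0],[0.65,0,0,-0.005,0,0,0]]

```text
clock: 22.9
position: [611.8, 51.3, 214.8]
ee_rot: [0.13, 0.992, -0.0, -0.0]
contact_force: [1.0, 1.2, -3.9]
gripper_width: 55.8
```

```bash
python3 -c "
from h import *
rel(611.6,51.4,136,75)
snap('side','side8')
crop('side8',210,110,350,255,4)
"
```

```text
t 22.9 pos [611.8  51.3 214.8] yyaw 75.1 j [ 0.35  0.38 -0.05  0.   -1.15 -2.18] F [ 1.   1.2 -3.9] w 55.8
 shift mm (cur tool) [ 0.2  0.2 78.8]  (upright target frame) [ 0.2  0.1 78.8] rot [-0.001 -0.     0.001]
```

View pics/side8_c210_110.png

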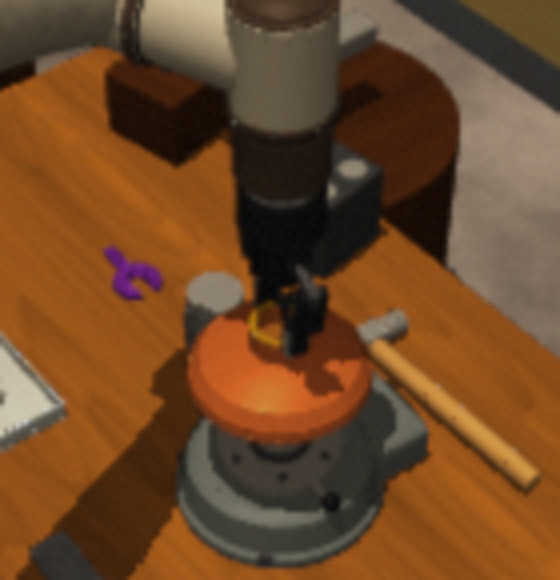

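Request:
drive_tool:
  moves:
    - [[0.65,0,0,-0.006,0,0,0],[0.65,0,0,-0.008,0,0,0],[0.65,0,0,-0.008,0,0,0],[0.65,0,0,-0.008,0,0,0],[0.65,0,0,-0.008,0,0,0],[0.65,0,0,-0.008,0,0,0],[0.65,0,0,-0.006,0,0,0],[0.65,0,0,-0.002,0,0,0],[0.65,0,0,0,0,0,0]]

```text
clock: 23.85
position: [612.4, 51.4, 275.8]
ee_rot: [0.13, 0.992, 0.0, 0.002]
contact_force: [-0.4, 0.1, -3.6]
gripper_width: 55.8
```

```bash
python3 -c "
from h import *
rel(447,-332,272,75)
"
```

```text
t 23.85 pos [612.4  51.4 275.8] yyaw 75.1 j [ 0.35  0.34  0.05  0.   -1.28 -2.18] F [-0.4  0.1 -3.6] w 55.8
 shift mm (cur tool) [  61.2 -413.     3.3]  (upright target frame) [  60.5 -413.1    3.8] rot [0.001 0.003 0.002]
```

Request:
drive_tool:
  moves:
    - [[0.65,0,-0.003,0,0,0,0],[0.65,0.001,-0.006,0,0,0,0],[0.65,0.001,-0.009,0,0,0,0],[0.65,0.002,-0.012,0,0,0,0],[0.65,0.002,-0.015,0,0,0,0],[0.65,0.003,-0.018,0,0,0,0],[0.65,0.003,-0.018,0,0,0,0],[0.65,0.003,-0.018,0,0,0,0],[0.65,0.003,-0.018,0,0,0,0],[0.65,0.003,-0.018,0,0,0,0],[0.65,0.003,-0.018,0,0,0,0],[0.65,0.003,-0.018,0,0,0,0],[0.65,0.003,-0.018,0,0,0,0],[0.65,0.003,-0.018,0,0,0,0]]

```text
clock: 25.25
position: [516.1, -158.2, 275.6]
ee_rot: [0.131, 0.991, -0.001, 0.001]
contact_force: [-0.4, -0.5, -3.7]
gripper_width: 55.7
```

```bash
python3 -c "
from h import *
rel(448,-331,272,75)
"
```

```text
t 25.25 pos [ 516.1 -158.2  275.6] yyaw 74.9 j [ 0.    0.21 -0.13  0.   -1.23 -1.84] F [-0.4 -0.5 -3.7] w 55.7
 shift mm (cur tool) [  20.9 -184.5    3.8]  (upright target frame) [  21.1 -184.5    3.6] rot [-0.001  0.001 -0.001]
```

Request:
drive_tool:
  moves:
    - [[0.65,0.002,-0.017,0,0,0,0],[0.65,0.002,-0.017,0,0,0,0],[0.65,0.002,-0.017,0,0,0,0],[0.65,0.002,-0.017,0,0,0,0],[0.65,0.002,-0.017,0,0,0,0],[0.65,0.002,-0.017,0,0,0,0],[0.65,0.002,-0.015,0,0,0,0],[0.65,0.001,-0.012,0,0,0,0],[0.65,0.001,-0.009,0,0,0,0],[0.65,0.001,-0.006,0,0,0,0],[0.65,0,-0.003,0,0,0,0],[0.65,0,0,0,0,0,0]]

```text
clock: 26.45
position: [447.9, -311.6, 278.4]
ee_rot: [0.136, 0.991, -0.001, 0.003]
contact_force: [0.8, 0.4, -4.9]
gripper_width: 55.9
```

```bash
python3 -c "
from h import *
rel(448,-331,272,75)
"
```

```text
t 26.45 pos [ 447.9 -311.6  278.4] yyaw 74.4 j [-0.31  0.22 -0.11  0.   -1.24 -1.53] F [ 0.8  0.4 -4.9] w 55.9
 shift mm (cur tool) [ -5.3 -18.7   6.5]  (upright target frame) [ -5.1 -18.7   6.4] rot [-0.001  0.005 -0.011]
```

Request:
drive_tool:
  moves:
    - [[0.65,-0.002,-0.006,0.003,0,0.002,0],[0.65,-0.002,-0.007,0.006,0,0.002,0],[0.65,-0.001,-0.004,0.01,0,0,0],[0.65,0,0,0.014,0,0,0],[0.65,0,0,0.016,0,0,0],[0.65,0,0,0.016,0,0,0],[0.65,0,0,0.016,0,0,0],[0.65,0,0,0.016,0,0,0],[0.65,0,0,0.012,0,0,0],[0.65,0,0,0.008,0,0,0],[0.65,0,0,0.004,0,0,0],[0.65,0,0,0,0,0,0]]

```text
clock: 27.65
position: [448.3, -330.5, 144.2]
ee_rot: [0.135, 0.991, 0.0, -0.003]
contact_force: [0.2, -0.4, -2.2]
gripper_width: 55.3
```

```bash
python3 -c "
from h import *
rel(448,-331,64,75)
snap('top','top9');snap('side','side9')
crop('side9',240,230,400,380,4)
crop('top9',330,190,450,310,5)
"
```

```text
t 27.65 pos [ 448.3 -330.5  144.2] yyaw 74.5 j [-0.34  0.35 -0.28  0.   -0.95 -1.5 ] F [ 0.2 -0.4 -2.2] w 55.3
 shift mm (cur tool) [-0.4 -0.5 80.2]  (upright target frame) [ 0.2 -0.5 80.2] rot [ 0.    -0.006 -0.008]
```

View pics/side9_c240_230.png

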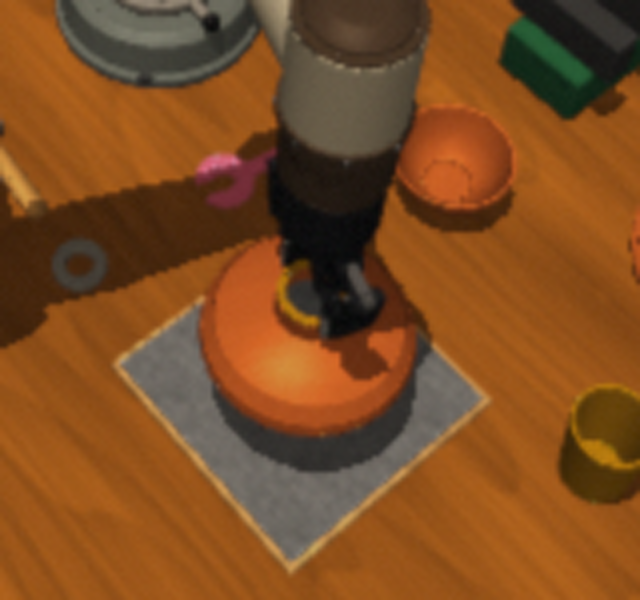

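View pics/top9_c330_190.png

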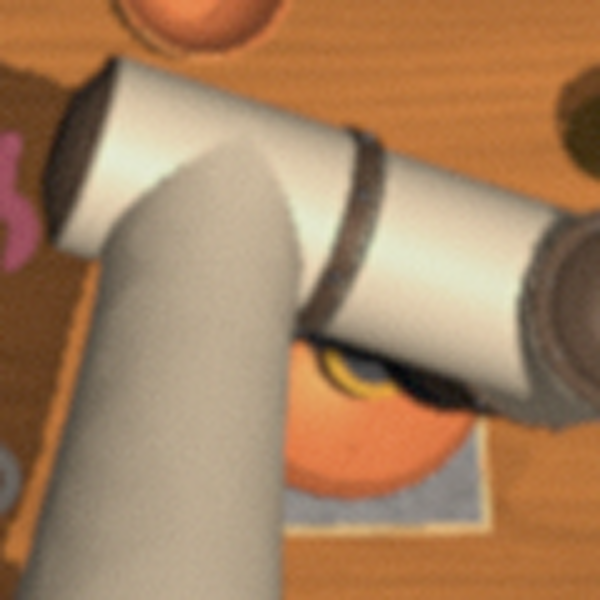

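Request:
drive_tool:
  moves:
    - [[0.65,0,0,0.008,0,-0.004,0],[0.65,0,0,0.012,0,-0.002,0],[0.65,0,0,0.012,0,0,0],[0.65,0,0,0.01,0,0,0],[0.65,0,0,0.006,0,0,0],[0.65,0,0,0.003,0,0,0],[0.65,0,0,0.001,0,0,0],[0.65,0,0,0,0,0,0]]

```text
clock: 28.55
position: [451.0, -331.8, 92.2]
ee_rot: [0.134, 0.991, -0.001, 0.004]
contact_force: [0.5, 0.5, -3.3]
gripper_width: 55.7
```

```bash
python3 -c "
from h import *
rel(448,-331,64,75)
"
```

```text
t 28.55 pos [ 451.  -331.8   92.2] yyaw 74.6 j [-0.34  0.41 -0.34  0.   -0.81 -1.5 ] F [ 0.5  0.5 -3.3] w 55.7
 shift mm (cur tool) [ 3.4  0.  28.2]  (upright target frame) [ 3.1 -0.  28.2] rot [-0.002  0.009 -0.007]
```

Request:
drive_tool:
  moves:
    - [[0.65,0.002,0,0.004,-0.001,0.004,0],[0.65,0.001,0,0.004,0,0.001,0],[0.65,0,0,0.004,0,0,0],[0.65,0,0,0.002,0,0,0],[0.65,0,0,0,0,0,0]]

```text
clock: 29.05
position: [448.6, -331.3, 78.0]
ee_rot: [0.134, 0.991, -0.001, 0.003]
contact_force: [0.6, -0.1, -2.8]
gripper_width: 56.2
```

```bash
python3 -c "
from h import *
rel(448,-331,64,75)
"
```

```text
t 29.05 pos [ 448.6 -331.3   78. ] yyaw 74.6 j [-0.35  0.43 -0.36  0.   -0.78 -1.49] F [ 0.6 -0.1 -2.8] w 56.2
 shift mm (cur tool) [ 0.8  0.1 14. ]  (upright target frame) [ 0.7  0.1 14. ] rot [-0.001  0.006 -0.007]
```

Request:
drive_tool:
  moves:
    - [[0.65,0.001,0,0.002,0,0.005,0],[0.65,0,0,0.002,0,0,0],[0.65,0,0,0.002,0,0,0],[0.65,0,0,0.001,0,0,0]]

```text
clock: 29.45
position: [448.0, -331.2, 70.8]
ee_rot: [0.134, 0.991, -0.001, 0.0]
contact_force: [0.1, -0.5, -3.4]
gripper_width: 55.7
```

```bash
python3 -c "
from h import *
rel(448,-331,64,75)
"
```

```text
t 29.45 pos [ 448.  -331.2   70.8] yyaw 74.6 j [-0.35  0.44 -0.36  0.   -0.77 -1.5 ] F [ 0.1 -0.5 -3.4] w 55.7
 shift mm (cur tool) [0.1 0.2 6.8]  (upright target frame) [0.  0.2 6.8] rot [-0.001  0.001 -0.007]
```

Upright and centred. Now I'll feel it down in 1 mm steps.

Request:
drive_tool:
  moves:
    - [[0.65,0,0,0.001,0,0,0],[0.65,0,0,0.001,0,0,0],[0.65,0,0,0.001,0,0,0],[0.65,0,0,0.001,0,0,0]]

```text
clock: 29.85
position: [448.2, -331.3, 66.5]
ee_rot: [0.134, 0.991, -0.001, 0.001]
contact_force: [0.3, -0.2, -3.4]
gripper_width: 56.0
```

```bash
python3 -c "
from h import *
rel(448,-331,62,75)
"
```

```text
t 29.85 pos [ 448.2 -331.3   66.5] yyaw 74.6 j [-0.35  0.45 -0.37  0.   -0.76 -1.5 ] F [ 0.3 -0.2 -3.4] w 56.0
 shift mm (cur tool) [0.2 0.2 4.5]  (upright target frame) [0.2 0.2 4.5] rot [-0.001  0.001 -0.007]
```

Request:
drive_tool:
  moves:
    - [[0.65,0,0,0.001,0,0,0],[0.65,0,0,0.001,0,0,0]]

```text
clock: 30.05
position: [448.2, -331.3, 64.4]
ee_rot: [0.134, 0.991, -0.001, 0.001]
contact_force: [-0.3, -0.4, -3.7]
gripper_width: 55.8
```

```bash
python3 -c "
from h import *
rel(448,-331,62,75)
"
```

```text
t 30.05 pos [ 448.2 -331.3   64.4] yyaw 74.6 j [-0.35  0.45 -0.37  0.   -0.75 -1.5 ] F [-0.3 -0.4 -3.7] w 55.8
 shift mm (cur tool) [0.3 0.2 2.4]  (upright target frame) [0.3 0.2 2.4] rot [-0.001  0.002 -0.007]
```

Request:
drive_tool:
  moves:
    - [[0.65,0,0,0.0008,0,0,0],[0.65,0,0,0.0006,0,0,0]]

```text
clock: 30.25
position: [448.2, -331.3, 62.8]
ee_rot: [0.134, 0.991, -0.001, 0.001]
contact_force: [0.4, -0.6, -3.5]
gripper_width: 55.8
```

```bash
python3 -c "
from h import *
rel(448,-331,62,75)
"
```

```text
t 30.25 pos [ 448.2 -331.3   62.8] yyaw 74.6 j [-0.35  0.45 -0.37  0.   -0.75 -1.5 ] F [ 0.4 -0.6 -3.5] w 55.8
 shift mm (cur tool) [0.3 0.3 0.8]  (upright target frame) [0.3 0.3 0.8] rot [-0.001  0.002 -0.007]
```

Request:
drive_tool:
  moves:
    - [[0.65,0,0,0.0006,0,0,0],[0.65,0,0,0.0006,0,0,0]]

```text
clock: 30.45
position: [448.2, -331.4, 62.6]
ee_rot: [0.134, 0.991, -0.001, 0.001]
contact_force: [-1.9, 2.4, 2.3]
gripper_width: 55.7
```

```bash
python3 -c "
from h import *
rel(448,-331,62,75)
"
```

```text
t 30.45 pos [ 448.2 -331.4   62.6] yyaw 74.6 j [-0.35  0.45 -0.37  0.   -0.75 -1.5 ] F [-1.9  2.4  2.3] w 55.7
 shift mm (cur tool) [0.3 0.4 0.6]  (upright target frame) [0.3 0.4 0.6] rot [-0.001  0.001 -0.007]
```

Request:
drive_tool:
  moves:
    - [[0.655,0,0,0,0,0,0],[0.66,0,0,0,0,0,0],[0.67,0,0,0,0,0,0],[0.7,0,0,0,0,0,0],[0.8,0,0,0,0,0,0],[1,0,0,0,0,0,0],[1,0,0,0,0,0,0]]

```text
clock: 31.15
position: [450.5, -332.6, 64.2]
ee_rot: [0.133, 0.991, -0.002, 0.003]
contact_force: [-0.3, 0.3, -0.5]
gripper_width: 85.2
```

```bash
python3 -c "
from h import *
rel(448,-331,62,75)
"
```

```text
t 31.15 pos [ 450.5 -332.6   64.2] yyaw 74.7 j [-0.35  0.45 -0.37  0.   -0.74 -1.5 ] F [-0.3  0.3 -0.5] w 85.2
 shift mm (cur tool) [2.8 0.9 2.2]  (upright target frame) [2.8 0.9 2.2] rot [-0.003  0.007 -0.005]
```

Free. I'll rise straight up, then swing aside for a view.

Request:
drive_tool:
  moves:
    - [[1,0,0,-0.008,0,0,0],[1,0,0,-0.015,0,0,0],[1,0,0,-0.025,0,0,0],[1,0,0,-0.03,0,0,0],[1,0,0,-0.03,0,0,0],[1,0,0,-0.03,0,0,0],[1,0,0.03,-0.02,0,0,0],[1,0,0.04,0,0,0,0],[1,0,0.04,0,0,0,0],[1,0,0.04,0,0,0,0],[1,0,0.04,0,0,0,0],[1,0,0.04,0,0,0,0],[1,0,0,0,0,0,0],[1,0,0,0,0,0,0]]

```text
clock: 32.55
position: [513.2, -103.1, 238.2]
ee_rot: [0.134, 0.991, -0.002, 0.01]
contact_force: [-1.2, -0.3, -0.4]
gripper_width: 85.2
```

```bash
python3 -c "
from h import *
rel(448,-331,62,75)
snap('top','top10');snap('side','side10')
"
```

```text
t 32.55 pos [ 513.2 -103.1  238.2] yyaw 74.6 j [ 0.12  0.2  -0.24  0.01 -1.11 -1.96] F [-1.2 -0.3 -0.4] w 85.2
 shift mm (cur tool) [   5.8 -236.8  176.5]  (upright target frame) [   4.  -237.   176.2] rot [-0.002  0.02  -0.007]
```

View pics/top10.png

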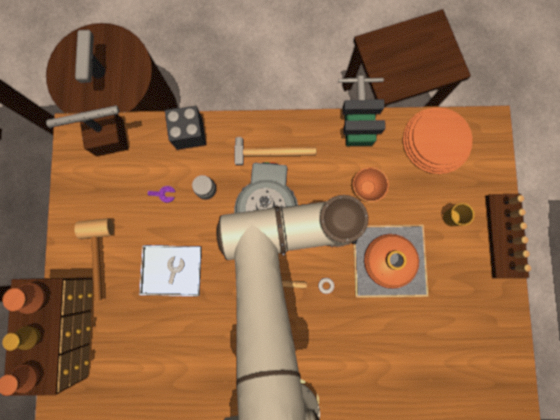

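View pics/side10.png

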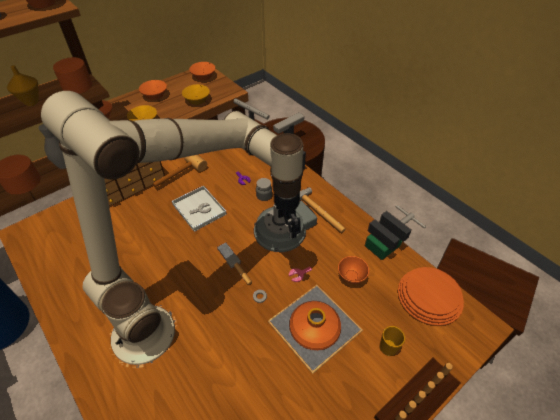

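Run:
```python
from h import *
from scipy.optimize import least_squares
for n in('top','side'):
    d=np.load(f'pics/{n}10.npy');p=arm.camera_params(n);f=foc(p);T=p['world_from_camera']
    v,u=np.indices(d.shape)
    X=np.stack([(u-p['cx'])/f*d,(v-p['cy'])/f*d,d],-1)@T[:3,:3].T+T[:3,3]
    X=X[d>0].reshape(-1,3)
    r=np.hypot(X[:,0]-447,X[:,1]+332)
    Y=X[(r<100)&(X[:,2]>20)&(X[:,2]<49)]
    s=least_squares(lambda q:np.hypot(Y[:,0]-q[0],Y[:,1]-q[1])-(q[2]+q[3]*(Y[:,2]-35)+q[4]*(Y[:,2]-35)**2),[447,-332,70,0,0],loss='soft_l1');print(n,'shade',s.x[:2])
    # upright: dome residual tilt : collar top heights
    C=X[(np.hypot(X[:,0]-s.x[0],X[:,1]-s.x[1])<29)&(X[:,2]>68)&(X[:,2]<90)]
    A=np.c_[C[:,0]-s.x[0],C[:,1]-s.x[1],np.ones(len(C))];print(' collar plane',np.linalg.lstsq(A,C[:,2],rcond=None)[0].round(3),len(C))
    W=X[(abs(X[:,0]-426)<60)&(abs(X[:,1]-344)<70)&(X[:,2]>6.5)]
    print(' tray pts>6.5',len(W),np.percentile(W[:,2],[5,50,95]),W[:,:2].min(0),W[:,:2].max(0))
crop('top10',345,215,435,305,6); crop('top10',130,235,210,305,7)
a=cv2.imread('pics/top0.png').astype(int);b=cv2.imread('pics/top10.png').astype(int)
```

```text
top shade [ 446.49261497 -332.925717  ]
 collar plane [ 1.0000e-03 -1.9000e-02  7.7029e+01] 138
 tray pts>6.5 378 [ 6.67152615  8.4952815  12.65610061] [366.07769891 274.83129955] [485.9120527  413.76306067]
side shade [ 448.87913562 -331.94280261]
 collar plane [5.4000e-02 3.4000e-02 7.7293e+01] 120
 tray pts>6.5 246 [ 6.65214163  8.44086185 13.72945197] [367.68327658 275.89198118] [485.74240965 413.10183197]
```

View pics/top10_c345_215.png

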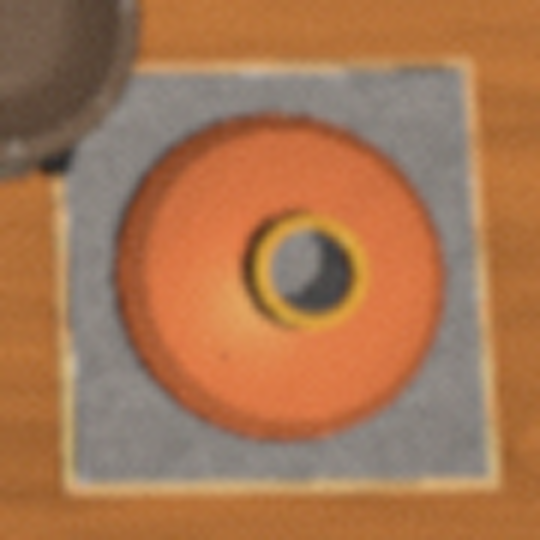

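View pics/top10_c130_235.png

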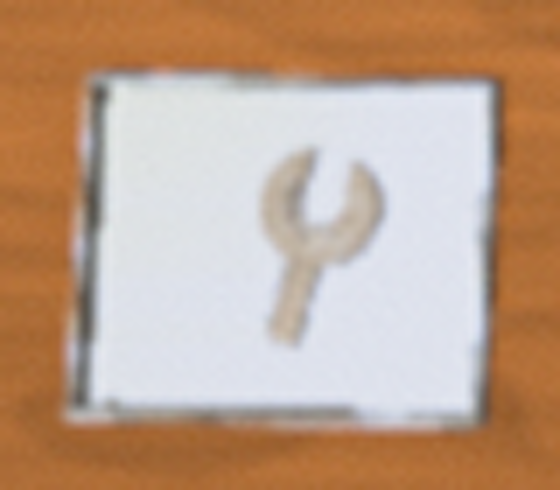

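Request:
drive_tool:
  moves:
    - [[1,0,0,-0.01,0,0,0],[1,0,0,0,0,0,0],[1,0,0,0,0,0,0]]

```text
clock: 32.95
position: [512.1, -106.8, 249.2]
ee_rot: [0.137, 0.99, -0.002, 0.01]
contact_force: [0.3, -0.1, -0.1]
gripper_width: 85.6
```

```bash
python3 -c "
from h import *
rel(448,-331,62,75)
print(arm.job_done())
"
```

```text
t 32.95 pos [ 512.1 -106.8  249.2] yyaw 74.2 j [ 0.11  0.19 -0.23  0.01 -1.14 -1.96] F [ 0.3 -0.1 -0.1] w 85.6
 shift mm (cur tool) [   4.4 -232.9  187.6]  (upright target frame) [   3.9 -233.2  187.2] rot [-0.002  0.02  -0.014]
the job is handed in; nothing more can be done
None
```

I finished the job in the order asked and handed it in at 33 s, with the arm clear of everything. The report gives no verdict.

- **Nut:** I turned it about 3.2 rad clockwise. The wrist rose about 3 mm, which matches the thread.
- **Washer:** I drew it out by its tab, and the forces I read during the pull stayed under 3 N. I set it in the tray with a slight tilt; one floor touch read about 10 N. The last pictures show it lying flat in the tray, its top at about 8.5 mm against an expected 9.
- **Shade:** I held it by the neck with the fingers commanded only about 0.7 mm under the neck's width. The finger force itself can't be measured. During the lift I read one brief sideways load of 1.6 N (0.45 N m at the wrist), corrected it, and the rest of the way was free. It touched the felt at about 6 N, upright.
- **Last checks:** The two cameras put the shade within about 1 to 2.5 mm of the pad's centre, with its collar at 77 mm against an expected 76. They disagree a little on tilt: the top view shows it level, and the side view's noisy fit suggests up to 3.5°. I trust the top view, since the tool was upright to within 0.1° at landing.
- **Other items:** I compared the rest of the bench only by eye. Nothing looked moved, though in the top view the arm hid part of the brush and the pink look-alike; both show in the side view.

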